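# Load the tube cradle and lock it with the swing bar

## Robot

A 6-joint arm with a two-finger parallel gripper is mounted at the origin on a cart in front of the work surface, level with it; the furniture and walls round the work are solid. World frame = base frame: x ahead of the robot, y to its left, z up, the work surface at z = 0. Lengths are in m, angles in rad, forces in N, time in s.
With the tool pointing down it reaches from about 0.275 to 0.85 m from the base axis. Payload 5.2 kg.
Tool frame: the origin (TCP) lies between the finger pads; the fingertips stand 19 mm ahead of it and the grasp point (between the pads) is the TCP; z points along the fingers, y is the line along which they close (so a half turn about z gives the same grasp; the last joint's range is limited). The gripper opens to 85 mm and grips with 20 to 120 N. Pads are 22 mm wide; open, the fingers measure 114 mm over their backs; the gripper's body (76 mm by 85 mm) begins 54 mm behind the grasp point. The pads swing forward as they close: fully open they stand 13 mm farther back than shut.
Start: joints at [-1.328, 0.259, 1.535, -0, 1.348, -0.203], TCP at [0.237, -0.496, 0.25] pointing down, gripper open.
Joint ranges: [-3.14, 3.14], [-0.91, 2.08], [0.19, 2.58], [-1.22, 4.36], [0.22, 2.71], [-3.12, 3.12]. Speed limits (rad/s): [2.57, 2.57, 3.14, 3.14, 3.14, 3.14].

## Interface

Orientations are given as a unit quaternion [x, y, z, w].
In Python, from station import r, eyes, models gives the robot as it stands. The module is installed in compiled form; this text tells all that it offers.
- The arm moves only by the shell command python3 -m pendant 'ROWS' [FORCE]. ROWS is a JSON object of lists of equal length, an entry for each row: "offset": the shift along the tool's x, y, z in m, a list of three; "dr": the turn, a rotation vector about the tool's x, y, z in degrees, a list of three; "hand": the finger opening in m, from 0 to 0.0854. A call has 1 to 12 rows; each row is the pose to reach, as a shift and turn from the pose commanded when the call began, along the tool's axes at that moment; what a row does not reach only later rows make up. A row lasts 1/8 s, in which the tool goes at most 62.5 mm and 10.7 degrees, less where a joint would pass 70% of its speed; a pose out of reach is approached as far as the arm can. A call with a gripper value outside its range is refused whole. The fingers move at their own pace and stop on an object; FORCE is the grip in N (left out, the last holds). Time passes only in rows, so rows that repeat a pose let the fingers close. It gives the time, the measured TCP pose, the force, the opening and the grip force at its end, in the units of the state.
- r.get_state(): the state, without advancing time (a new reading comes with each control period).
- eyes.grab_frame(name): name is "scene" or "top"; returns the picture (384x512x3 uint8, blue, green, red); there is no depth.
- eyes.calibration(name): a dict with "fx", "fy", "cx", "cy" (pixels), "dist" ([k1, k2, p1, p2, k3] as OpenCV has them; the pictures are not rectified), "world_to_cam" (4x4, takes a point from world to camera coordinates). Camera axes: x right, y up, looking along -z (the intrinsics and any distortion apply to the point x, -y, -z); pixel columns grow to the right and rows downward; lengths in m; the calibration is good to about 2 mm. A picture is of the moment at which its call begins. calibration takes no time and is no camera call.
- r.finish_job(): hands the job in; it is judged then, once.
Trained networks look in the newest picture that a camera, given by its name, has taken for a name from the list of things; names that differ only in an ending like _2 or _b are one class to them, and where a whole thing is asked for, a point or a joint stands for the part that bears it (a point fixed in the world has none). Each returns a list of dicts, best first, with "conf" (0 to 1); they miss things now and then, are a little off and sometimes report something else, mostly with a low value. They report only what shows in the picture. A call takes as long as a camera call.
- models.search_frame(camera, query): "pixel" ([column, row] in pixels, amid what is visible of it).
- models.silhouettes(camera, query): "mask" (384x512 bool, what is visible of it) and "pixel" ([column, row] in pixels, amid what is visible of it).
The state is a dict: "time": time; "q": joint angles; "dq": joint speeds; "tau": joint torques, N m; "tcp_pos": TCP position; "tool_rot": TCP orientation; "wrist_force": force on the tool from outside, world axes, zero at the start; "torque": the same for the moment, N m; "gripper_width": opening from 0.0 (shut) to 1.0 (fully open); "grip_force": force on a finger pad.
Only numpy, scipy, OpenCV 4.12 (cv2) and the standard library are available. Lean on these libraries where they do the work, as an engineer would, in place of code of your own. Each camera call takes 0.05 s, during which the arm holds its last target. There are 200 camera calls.

## Task

Swing the cradle's bar fully open against its stop by its free end, then lay every tube from the grey tray into a V-groove of the cradle, one to a groove in any order, centred across both strips, with all caps to the right. Then swing the bar back over the tubes until its free end is home against the stop block, and only then flip the latch down flat over the end of the bar. Leave the timer and the small dropper bottle where they are.

Things in the scene. Friction and masses are not known exactly. Their poses are not given: they have to be found in the camera images.
- cradle: Fixed aluminium cradle for laying tubes down. Origin on the bench top under the bar's pivot post; x runs away from the robot along the row of grooves, y to the left, z up. Base plate 8 mm thick, x -30 to 335, y -64 to 64 mm. Four V-grooves across it at x = 68, 128, 188, 248 mm, so tubes lie along y. Pivot post 30 mm diameter, bolt top at z = 84 mm.
- strips (a point): Mid of the two folded steel strips, at z = 20 mm: x = 158, y = 0 in the cradle. The strips are 10 mm wide, at y = -26 and 26 mm; each has four 90 degree V-notches, bottom at z = 20 mm, with flat crests at z = 40 mm between. 42 mm is free between the strips for fingers, down to the base plate (z = 8 mm). A seated tube's axis is at z = 41 mm.
- stop_block (a point): Centre of the top (z = 74 mm) of the dark closed-stop block, 34 x 42 mm, x = 315, y = -34 mm in the cradle; the closed bar's right edge meets it. It carries the latch between two cheeks (to z = 92 mm).
- open_stop (a point): Top centre of the open-stop pin, 12 mm diameter, z up to 74 mm, at x = 1, y = 54 mm in the cradle; the bar's left edge meets it when fully open.
- bar (a joint): Angle (rad) of the swing bar, 332 x 24 x 10 mm, aluminium, turning level about the pivot, z = 64 to 74 mm (8 mm over laid tubes). 0 = closed, along the cradle's x over the middles of all grooves, at the stop block. Grows as the free end swings to the left; 1.2 = fully open at the open stop. Starts at 0.3 to 0.85. Light friction (under 1 N at the knob), no spring: stays where it is left.
- bar_knob (a point): Centre of the top of the black upright knob (18 mm diameter, 38 mm tall, z = 74 to 112 mm) on the bar near its free end, 285 mm from the pivot axis.
- latch (a joint): Angle (rad) of the dark steel latch arm (14 mm wide, 8 mm thick) hinged on the stop block about an axis along the cradle's x. 0 = down: level, pointing to the cradle's +y across the bar's end. Grows as it rises; 1.57 upright; at most 2.0, leaning away from the bar. Starts at 1.65 to 1.98. Light friction (under 1 N at its tip), stays where it is left.
- latch_hinge (a point): Point on the latch's hinge axis: x = 315, y = -43, z = 84 mm in the cradle's frame.
- latch_tip (a point): Centre of the black cross-bar grip (16 mm diameter, 30 mm long along the cradle's x) at the latch's end, 70 mm from the hinge.
- groove_1 (a point): Where the foot end's centre (body origin) of a tube laid centrally in groove 1 (counted from the pivot, x = 68 mm, cradle frame) comes to be: y = +59 mm, z = 41 mm, on the axis of a seated tube. Axes as the cradle's.
- groove_2 (a point): Where the foot end's centre (body origin) of a tube laid centrally in groove 2 (counted from the pivot, x = 128 mm, cradle frame) comes to be: y = +59 mm, z = 41 mm, on the axis of a seated tube. Axes as the cradle's.
- groove_3 (a point): Where the foot end's centre (body origin) of a tube laid centrally in groove 3 (counted from the pivot, x = 188 mm, cradle frame) comes to be: y = +59 mm, z = 41 mm, on the axis of a seated tube. Axes as the cradle's.
- groove_4 (a point): Where the foot end's centre (body origin) of a tube laid centrally in groove 4 (counted from the pivot, x = 248 mm, cradle frame) comes to be: y = +59 mm, z = 41 mm, on the axis of a seated tube. Axes as the cradle's.
- tube_1: Capped centrifuge tube, plastic, 118 mm long, about 50 g, body 30 mm diameter with a tapered foot, screw cap 34 mm diameter on the last 13 mm. The origin is the centre of its foot end; its z axis runs along the tube to the cap. It starts lying in the grey tray, cap roughly to the right; it can roll. May be absent.
- tube_2: Capped centrifuge tube, plastic, 118 mm long, about 50 g, body 30 mm diameter with a tapered foot, screw cap 34 mm diameter on the last 13 mm. The origin is the centre of its foot end; its z axis runs along the tube to the cap. It starts lying in the grey tray, cap roughly to the right; it can roll. May be absent.
- tube_3: Capped centrifuge tube, plastic, 118 mm long, about 50 g, body 30 mm diameter with a tapered foot, screw cap 34 mm diameter on the last 13 mm. The origin is the centre of its foot end; its z axis runs along the tube to the cap. It starts lying in the grey tray, cap roughly to the right; it can roll. May be absent.
- tube_4: Capped centrifuge tube, plastic, 118 mm long, about 50 g, body 30 mm diameter with a tapered foot, screw cap 34 mm diameter on the last 13 mm. The origin is the centre of its foot end; its z axis runs along the tube to the cap. It starts lying in the grey tray, cap roughly to the right; it can roll. May be absent.
- tray: Fixed shallow grey tray right of the pipette tip box. Origin on the bench top under its middle; x ahead, y left. Its level floor, dark foam 3 mm thick that resists rolling, spans x -85 to 97, y -139 to 139 mm; then 20 degree slopes rise to 21 mm at the front and back walls (x -135 and 148, 55 mm high, 3 mm thick); side rims 20 mm high. A blue bin with a tall rim is behind it; the tip box (lid up to 160 mm) is left of it.
- timer: Bench timer, 62 x 66 x 20 mm, loose on the bench; leave alone.
- small_bottle: Small capped dropper bottle, 34 mm diameter, 62 mm tall, standing loose on the bench; leave alone.

How it is judged:
By the outcome, as a careful person would: the job done as asked, in the order asked, and still so for the second after the job is handed in, with the robot touching nothing.
Of tube_1, tube_2, tube_3, tube_4 only 3 to 4 are there at a start; the rules pass over those that are not, and their reading is None.
At some moment in a run one of tube_1, tube_3 may be knocked a few centimetres aside while the robot is not near it.
Once in a run the grip may slacken for a moment while it holds something.
It also fails if it takes over 210 s, if anything falls off the work surface, if the arm or the gripper's body presses on something with over 40 N, if the wrist force passes 120 N, or if a joint passes its speed limit or range.

## Working session

There is one attempt and no reset: what is moved stays moved. The work goes in short steps, Python scripts to look and compute and a shell command to move; the robot and the scene stay as the last step left them, time stands still between calls to the robot, and variables do not carry over. Pictures are saved under pics/ and viewed, at most 14 in all, crops included, and the job is handed in when it is done.

```bash
mkdir -p pics; python3 - <<'E'
from station import r,eyes,models
import cv2,numpy as np
for n in("scene","top"):
    cv2.imwrite(f"pics/{n}0.png",eyes.grab_frame(n)); c=eyes.calibration(n)
    print(n,c['fx'],c['fy'],c['cx'],c['cy'],c['dist']);print(np.round(c['world_to_cam'],4).tolist())
    for q in("tube_1","bar_knob","latch_tip","cradle","tray","timer","small_bottle"):
        print(q,[(np.round(d['pixel'],1).tolist(),round(d['conf'],2)) for d in models.search_frame(n,q)])
print(r.get_state())
E
```

```text
scene 364.3044032148447 364.3044032148447 257.0791742971216 187.52345962003776 [-0.08126743  0.          0.          0.          0.        ]
[[0.6272, -0.7787, 0.0169, -0.4091], [0.3234, 0.2801, 0.9038, -0.2434], [-0.7086, -0.5614, 0.4275, -1.1193], [0.0, 0.0, 0.0, 1.0]]
tube_1 [([301.4, 256.6], 0.78), ([206.0, 195.8], 0.7), ([276.5, 238.7], 0.6), ([289.5, 225.5], 0.6), ([317.4, 243.3], 0.57)]
bar_knob [([198.3, 176.2], 0.6)]
latch_tip [([197.7, 176.4], 0.27)]
cradle [([209.6, 196.2], 0.91)]
tray [([302.1, 245.4], 0.58), ([276.2, 238.7], 0.29)]
timer [([202.4, 176.1], 0.55)]
small_bottle [([354.9, 267.9], 0.59)]
top 373.2660491284686 373.2660491284686 252.046249720237 191.9280457342319 [-0.09372964  0.          0.          0.          0.        ]
[[0.0014, -0.9999, -0.0146, -0.0925], [0.9953, -0.0, 0.0965, -0.5414], [-0.0965, -0.0146, 0.9952, -1.2232], [0.0, 0.0, 0.0, 1.0]]
tube_1 [([343.5, 240.0], 0.86), ([305.7, 234.4], 0.84), ([345.2, 208.8], 0.76), ([303.4, 210.5], 0.51)]
bar_knob [([155.5, 199.7], 0.82), ([307.3, 234.2], 0.56), ([196.2, 198.3], 0.43)]
latch_tip [([304.7, 238.5],
[... 221 characters left out ...]
27.6], 0.68)]
{'time': 0.8, 'q': array([-1.32777427e+00,  2.58583195e-01,  1.53496522e+00, -1.04747516e-05,
        1.34800991e+00, -2.02803968e-01]), 'dq': array([-0.00022267, -0.00158615, -0.00077883, -0.00078034, -0.00097311,
        0.00034331]), 'tau': array([ 9.84816434e-04, -4.45851624e+01, -2.90879524e+01, -1.61882408e-04,
        5.49310535e-04, -6.10141740e-06]), 'tcp_pos': array([ 0.23718204, -0.49624925,  0.25033278]), 'tool_rot': array([ 9.75257348e-01,  2.21072622e-01, -4.76185326e-06,  1.72603865e-05]), 'wrist_force': array([ 1.0669087 , -0.45676847, -0.29297512]), 'torque': array([ 0.02483677,  0.00222021, -0.03007549]), 'grip_force': 0.0, 'gripper_width': 0.9975044009672606}
```

```bash
python3 - <<'E'
import cv2
a=cv2.imread("pics/top0.png");cv2.imwrite("pics/top0c.png",cv2.resize(a[100:310,90:420],None,fx=2.4,fy=2.4,interpolation=cv2.INTER_CUBIC))
a=cv2.imread("pics/scene0.png");cv2.imwrite("pics/scene0c.png",cv2.resize(a[120:320,130:390],None,fx=3,fy=3,interpolation=cv2.INTER_CUBIC))
E
```

```text
(no output)
```

View pics/top0c.png

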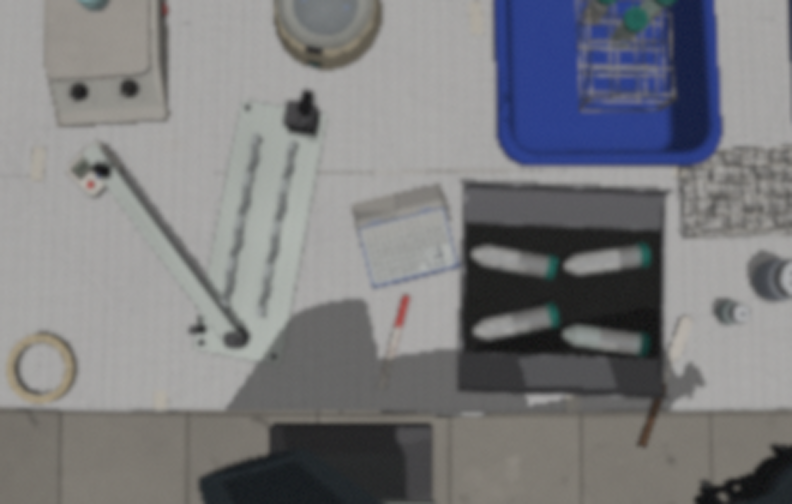

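View pics/scene0c.png

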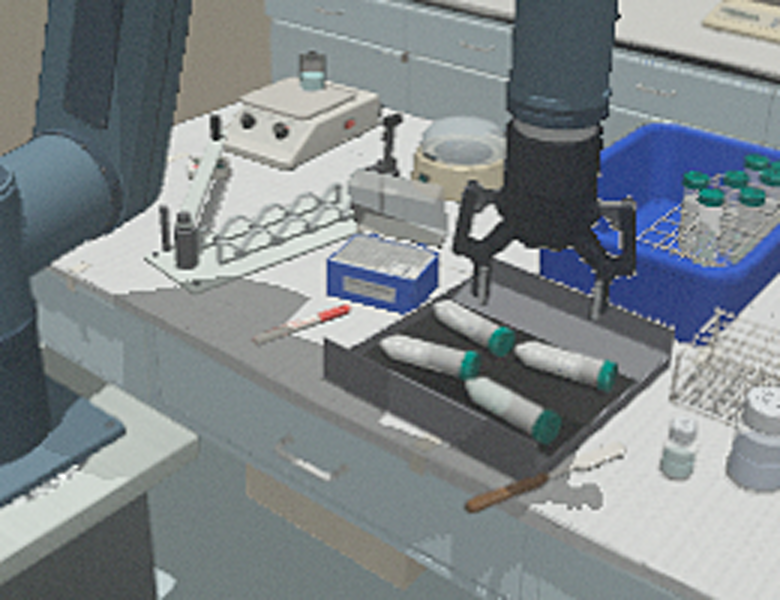

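The top view crop shows the cradle (pivot at about px (188,241), stop block with upright latch at (216,147)) and the bar half open, with its free end at (132,162) over the timer. Four tubes lie in the tray, all with caps to the right.

```bash
cat > h.py <<'E'
from station import r,eyes,models
import cv2,numpy as np
from scipy.spatial.transform import Rotation as R
C={n:eyes.calibration(n) for n in("scene","top")}
def proj(n,P):
    c=C[n];W=np.array(c['world_to_cam']);p=np.atleast_2d(P)@W[:3,:3].T+W[:3,3]
    K=np.array([[c['fx'],0,c['cx']],[0,c['fy'],c['cy']],[0,0,1.]])
    return cv2.projectPoints((p*[1,-1,-1])[:,None],np.zeros(3),np.zeros(3),K,np.array(c['dist']))[0][:,0]
def unproj(n,px,z):
    c=C[n];W=np.array(c['world_to_cam'])
    K=np.array([[c['fx'],0,c['cx']],[0,c['fy'],c['cy']],[0,0,1.]])
    u=cv2.undistortPoints(np.array(px,float).reshape(-1,1,2),K,np.array(c['dist']))[:,0]
    d=np.c_[u[:,0],-u[:,1],-np.ones(len(u))]@W[:3,:3];o=-W[:3,:3].T@W[:3,3]
    return o+d*((z-o[2])/d[:,2])[:,None]
def crop(n,x0,x1,y0,y1,f,name,pts=None):
    a=eyes.grab_frame(n);b=cv2.resize(a[y0:y1,x0:x1],None,fx=f,fy=f,interpolation=cv2.INTER_CUBIC)
    if pts is not None:
        for p in proj(n,pts): cv2.circle(b,tuple(int((v-o+.5)*f) for v,o in zip(p,(x0,y0))),3,(0,0,255),1)
    cv2.imwrite(f"pics/{name}.png",b)
E
python3 - <<'E'
from h import *
print(unproj("top",[[187.9,240.8]],.084),unproj("top",[[133,162]],.112))
# scene: pivot top
print(unproj("scene",[[130+185/3,120+218/3]],.084),unproj("scene",[[130+215/3,120+118/3]],.112))
# base plate corners via top crop (front-right 275,355; back left 248,105; back right ~325,115)
print(unproj("top",[[90+x/2.4,100+y/2.4] for x,y in((197,345),(270,358),(246,100),(325,115),(197,327))],.008))
for n in("top",):
  for q in("tube_1","bar","timer","bar_knob"):
    for d in (eyes.grab_frame(n) is not None) and models.silhouettes(n,q):
        m=d['mask'];ys,xs=np.nonzero(m);(c,s,a)=cv2.minAreaRect(np.c_[xs,ys].astype(np.float32));print(q,round(d['conf'],2),d['pixel'],m.sum(),np.round(c,1),np.round(s,1),a)
        if q=="tube_1":
            bx=cv2.boxPoints((c,s,a));v=bx-np.array(c);e=[(bx[i]+bx[(i+1)%4])/2 for i in range(4)]
            L=[e[i] for i in range(4) if np.hypot(*(e[i]-c))>max(s)*.4];print(np.round(unproj(n,L,.018),4).tolist())
crop("top",110,240,130,260,4.5,"cr1")
E
```

```text
[[0.38012447 0.11010774 0.084     ]] [[0.62882141 0.28591626 0.112     ]]
[[0.37072919 0.0991766  0.084     ]] [[0.59402238 0.27833378 0.112     ]]
[[ 3.67228270e-01  1.78039694e-01  8.00000000e-03]
 [ 3.49780618e-01  7.44298399e-02  8.00000000e-03]
 [ 7.17845495e-01  1.14387465e-01  8.00000000e-03]
 [ 6.95299072e-01 -3.74356711e-05  8.00000000e-03]
 [ 3.92467938e-01  1.78465310e-01  8.00000000e-03]]
tube_1 0.87 [306.0, 235.0] 269 [304.6 233.1] [ 9.4 34.4] 80.13418579101562
[[0.414, -0.3241, 0.018], [0.3946, -0.2109, 0.018]]
tube_1 0.87 [346.7, 208.0] 310 [342.6 207.2] [ 9.7 35.6] 83.1572265625
[[0.4975, -0.4565, 0.018], [0.4834, -0.3365, 0.018]]
tube_1 0.58 [301.9, 208.6] 309 [303.  208.1] [34.4  9.9] 14.03624439239502
[[0.5017, -0.2069, 0.018], [0.4736, -0.3187, 0.018]]
tube_1 0.53 [341.8, 239.9] 272 [341.9 240.9] [34.2  8.9] 9.090277671813965
[[0.3871, -0.3353, 0.018], [0.3687, -0.4486, 0.018]]
bar 0.92 [158.3, 204.8] 715 [157.1 201.9] [100.4   8.2] 52.352378845214844
timer 0.62 [126.1, 172.8] 170 [129.2 170.2] [17.7 18.4] 45.0
bar_knob 0.65 [156.2, 201.9] 818 [157.  201.5] [100.8   9.1] 52.69605255126953
```

View pics/cr1.png

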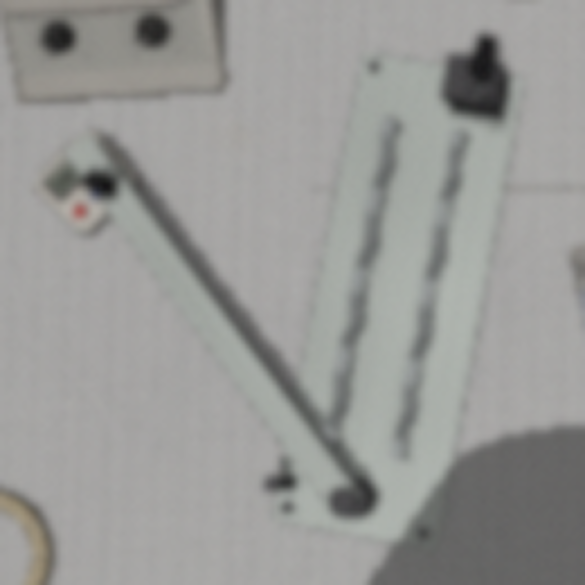

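The crop shows the bar with the knob at crop (100,185), i.e. px (132,171). The timer sticks out from under the bar at about px (128,175). The pivot is at crop (350,500), the block at (477,85), the strips clearly visible. I'll fit the cradle pose.

```bash
cat > fit.py <<'E'
from h import *
from scipy.optimize import least_squares
def c2p(x,y): return [110+x/4.5-.5,130+y/4.5-.5]
F=[((335,64,8),(362,50)),((335,-64,8),(520,60)),((-30,-64,8),(413,543)),((-30,64,8),(275,517)),
   ((0,0,84),(347,500)),((315,-34,74),(475,80)),((1,54,74),(272,484))]
P=np.array([f[0] for f in F])/1000.;U=np.array([c2p(*f[1]) for f in F])
def T(v,P): 
    c,s=np.cos(v[2]),np.sin(v[2]); P=np.atleast_2d(P);return np.c_[v[0]+c*P[:,0]-s*P[:,1],v[1]+s*P[:,0]+c*P[:,1],P[:,2]]
if __name__=="__main__":
    s=least_squares(lambda v:(proj("top",T(v,P))-U).ravel(),[.38,.11,-.2],loss='soft_l1')
    v=s.x;print(v.tolist());print(np.round(proj("top",T(v,P))-U,1).tolist())
    # bar angle from knob px
    k=unproj("top",[c2p(100,185)],.105)[0];d=k[:2]-v[:2];print("knob",k,np.hypot(*d),np.arctan2(d[1],d[0])-v[2])
    b=np.arctan2(d[1],d[0])-v[2];print(b)
    kp=T(v,[[.285*np.cos(b),.285*np.sin(b),.112],[.285*np.cos(b),.285*np.sin(b),.074],[.285*np.cos(1.2),.285*np.sin(1.2),.112],[.285,0,.112]]);print(kp)
    G=[[x,y,.04] for x in(38,98,158,218,278) for y in(-26,26)];G=np.array(G)*[.001,.001,1]
    m=least_squares(lambda b:0*b,[0])
    O=np.vstack([T(v,P),T(v,G),kp[:2],T(v,[[.315,-.043,.084],[0,0,.084]])])
    crop("top",110,240,130,260,5,"fit_top",O)
    crop("scene",170,270,140,220,7.5,"fit_scene",O)
E
python3 fit.py
```

```text
[0.38251337728785645, 0.11651770889336152, -0.1663415960480185]
[[-0.2, -0.5], [1.0, 3.1], [6.0, 1.3], [-0.5, 0.4], [-0.7, -0.6], [-0.8, -1.3], [0.2, -0.3]]
knob [0.60219742 0.29147432 0.105     ] 0.2808396248327781 0.8388842325417566
0.8388842325417566
[[0.60545183 0.29406614 0.112     ]
 [0.60545183 0.29406614 0.074     ]
 [0.52834191 0.36138306 0.112     ]
 [0.66357955 0.06932867 0.112     ]]
```

View pics/fit_top.png

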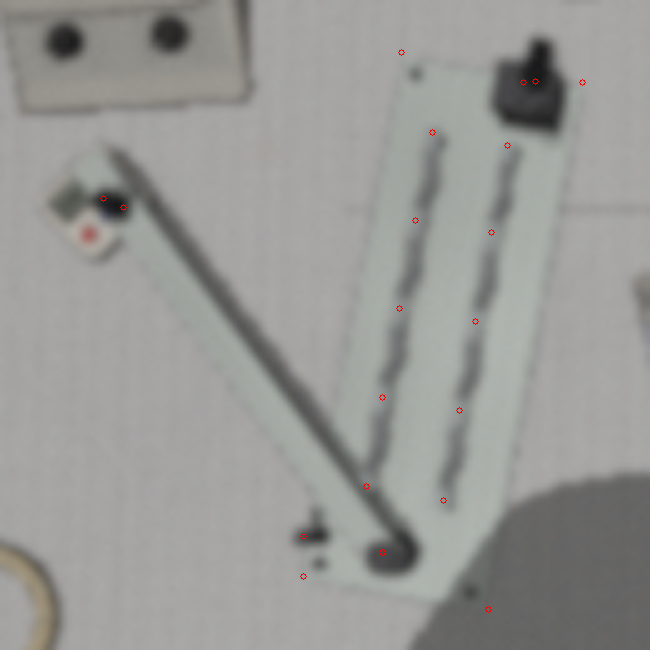

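View pics/fit_scene.png

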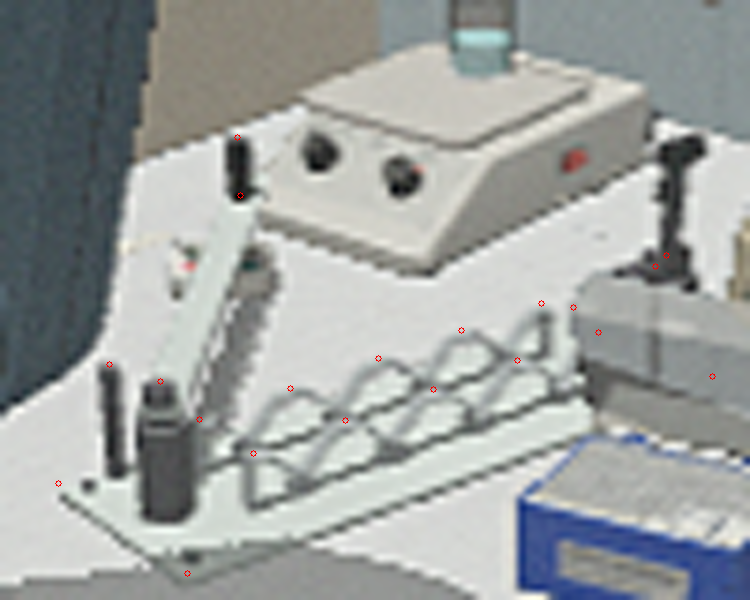

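The fit agrees with both pictures within a pixel or so (crests, pivot, pin and knob match). One joint refinement, then I'll move on.

```bash
cat > fit2.py <<'E'
from fit import *
t=lambda x,y:[110+x/5-.5,130+y/5-.5]; s=lambda x,y:[170+x/7.5-.5,140+y/7.5-.5]
A=[((335,64,8),t(403,57)),((335,-64,8),t(578,78)),((-30,64,8),t(298,578)),((0,0,84),t(384,553)),((315,-34,74),t(527,88)),((1,54,74),t(304,536))]
B=[((0,0,84),s(160,381)),((1,54,74),s(109,364)),((-30,64,8),s(60,493)),((-30,-64,8),s(187,578)),((98,26,40),s(298,389)),((158,26,40),s(385,360)),((218,26,40),s(463,330)),((278,26,40),s(541,303)),((158,-26,40),s(435,389)),((218,-26,40),s(519,359))]
f=lambda v:np.r_[(proj("top",T(v,np.array([a[0] for a in A])/1e3))-[a[1] for a in A]).ravel(),(proj("scene",T(v,np.array([a[0] for a in B])/1e3))-[a[1] for a in B]).ravel()]
z=least_squares(f,[.38,.11,-.17],loss='soft_l1');v=z.x
g=lambda b:np.r_[(proj("top",T(v,[[.285*np.cos(b[0]),.285*np.sin(b[0]),.112]]))-[t(102,199)]).ravel(),(proj("scene",T(v,[[.285*np.cos(b[0]),.285*np.sin(b[0]),.112]]))-[s(238,137)]).ravel()]
if __name__=="__main__":
    print(v.tolist(),np.round(f(v).reshape(-1,2),1).tolist())
    b=least_squares(g,[.83]);print("bar",b.x,b.fun)
    b=b.x[0]
    for a in np.linspace(b,1.2,5): print(round(a,2),np.round(T(v,[[.285*np.cos(a),.285*np.sin(a),.1]]),4))
    for x in(68,128,188,248):print(x,T(v,[[x/1e3,0,.041]]))
E
python3 fit2.py
```

```text
[0.3821450562842923, 0.11581324619844648, -0.16635450965363371] [[-0.2, -0.7], [1.1, 0.9], [1.3, -0.2], [-0.2, 0.0], [-0.4, -1.0], [0.1, 0.1], [0.2, 0.2], [0.1, 0.1], [-0.1, -1.2], [0.1, -0.4], [-0.9, -0.0], [-0.8, -0.1], [-0.1, 0.2], [0.1, 0.2], [-0.1, 0.2], [-0.1, 0.3]]
bar [0.84144883] [ 0.36723735  0.22183673 -0.21866987  0.1423253 ]
0.84 [[0.6046 0.2939 0.1   ]]
0.93 [[0.5878 0.3131 0.1   ]]
1.02 [[0.5693 0.3307 0.1   ]]
1.11 [[0.5493 0.3466 0.1   ]]
1.2 [[0.528  0.3607 0.1   ]]
68 [[0.44920631 0.10455324 0.041     ]]
128 [[0.50837801 0.09461794 0.041     ]]
188 [[0.56754971 0.08468265 0.041     ]]
248 [[0.62672141 0.07474735 0.041     ]]
```

```bash
cat >> h.py <<'E'
def go(x,y,z,psi,show=True):
    "offset/dr from current pose to tool-down pose, tool x at psi deg"
    s=r.get_state();q=R.from_quat(s['tool_rot']);p=np.radians(psi)
    t=R.from_matrix(np.array([[np.cos(p),np.sin(p),0],[np.sin(p),-np.cos(p),0],[0,0,-1]]))
    print("offset",np.round(q.inv().apply(np.array([x,y,z])-s['tcp_pos']),4).tolist(),"dr",np.round((q.inv()*t).as_rotvec(degrees=True),1).tolist())
E
python3 -c "
from h import *
go(.6046,.2939,.22,47)"
```

```text
offset [0.6722, -0.5545, 0.0303] dr [0.0, 0.0, -21.5]
```

```bash
python3 -m pendant '{"offset":[[0.672,-0.5545,0.03],[0.672,-0.5545,0.03],[0.672,-0.5545,0.03],[0.672,-0.5545,0.03],[0.672,-0.5545,0.03],[0.672,-0.5545,0.03],[0.672,-0.5545,0.03],[0.672,-0.5545,0.03],[0.672,-0.5545,0.03],[0.672,-0.5545,0.03],[0.672,-0.5545,0.03],[0.672,-0.5545,0.03]],"dr":[[0,0,-21.5],[0,0,-21.5],[0,0,-21.5],[0,0,-21.5],[0,0,-21.5],[0,0,-21.5],[0,0,-21.5],[0,0,-21.5],[0,0,-21.5],[0,0,-21.5],[0,0,-21.5],[0,0,-21.5]],"hand":[0.05,0.05,0.05,0.05,0.05,0.05,0.05,0.05,0.05,0.05,0.05,0.05]}' 30; python3 -c "
from h import *
go(.6046,.2939,.22,47)"
```

```text
time: 2.85
tcp_pos: [0.5538, 0.1856, 0.2246]
tool_rot: [0.917, 0.399, 0.0, 0.0]
wrist_force: [1.6, -0.2, -0.7]
gripper_width: 0.589
grip_force: 0.0
offset [0.1139, -0.0366, 0.0046] dr [0.0, -0.0, 0.1]
```

```bash
python3 -m pendant '{"offset":[[0.114,-0.0366,0.005],[0.114,-0.0366,0.005],[0.114,-0.0366,0.005],[0.114,-0.0366,0.055],[0.114,-0.0366,0.09],[0.114,-0.0366,0.11],[0.114,-0.0366,0.122],[0.114,-0.0366,0.122],[0.114,-0.0366,0.122]],"dr":[[0,0,0],[0,0,0],[0,0,0],[0,0,0],[0,0,0],[0,0,0],[0,0,0],[0,0,0],[0,0,0]],"hand":[0.05,0.05,0.05,0.05,0.05,0.05,0.05,0.05,0.05]}'; python3 -c "
from h import *
crop('scene',150,310,90,210,5,'k1')
go(.528,.3607,.10,58)
print(r.get_state()['wrist_force'])"
```

```text
time: 3.98
tcp_pos: [0.6048, 0.2918, 0.1039]
tool_rot: [0.917, 0.399, 0.001, 0.0]
wrist_force: [1.0, -0.2, 0.2]
gripper_width: 0.59
grip_force: 0.0
offset [-0.002, -0.1031, 0.0039] dr [0.1, -0.1, -11.0]
[0.24039555 0.57648953 1.24194306]
```

View pics/k1.png

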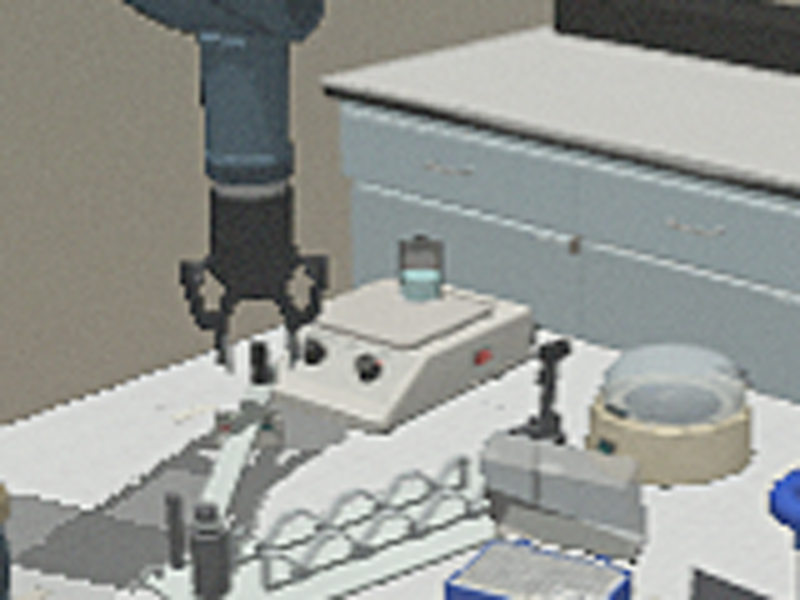

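The knob stands between the fingers (crop (260,362)). Narrow the fingers, then push along the arc.

```bash
python3 -m pendant '{"offset":[[0,0,0],[0,0,0.002],[0.001,-0.012,0.003],[0.002,-0.024,0.003],[0.003,-0.036,0.003],[0.004,-0.048,0.003],[0.004,-0.060,0.003],[0.0035,-0.071,0.003],[0.002,-0.082,0.003],[0.0005,-0.092,0.003],[-0.001,-0.099,0.003],[-0.002,-0.104,0.003]],"dr":[[0,0,0],[0,0,0],[0,0,-1],[0,0,-2],[0,0,-3],[0,0,-4],[0,0,-5],[0,0,-6],[0,0,-7],[0,0,-8],[0,0,-9],[0,0,-10]],"hand":[0.03,0.03,0.03,0.03,0.03,0.03,0.03,0.03,0.03,0.03,0.03,0.03]}' 25; python3 - <<'E'
from h import *
go(.5229,.3638,.1,57)
crop("top",110,240,130,260,4.5,"k2")
from fit2 import v,T
m=[d for d in models.silhouettes("top","bar")]
for d in m: 
    ys,xs=np.nonzero(d['mask']);print(d['conf'],d['mask'].sum(),cv2.minAreaRect(np.c_[xs,ys].astype(np.float32)))
E
```

```text
time: 5.52
tcp_pos: [0.5262, 0.3615, 0.0996]
tool_rot: [0.878, 0.478, 0.0, 0.0]
wrist_force: [0.6, 0.2, -0.1]
gripper_width: 0.354
grip_force: 0.2
offset [0.0002, -0.004, -0.0004] dr [0.0, -0.0, 0.1]
0.76 638 ((149.21481323242188, 216.3881072998047), (92.95022583007812, 7.871026992797852), 32.7352294921875)
```

View pics/k2.png

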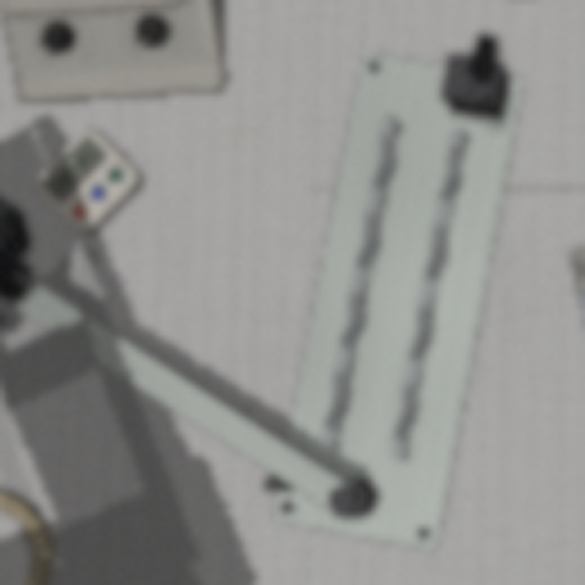

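The bar has almost reached the pin (crop (278,485)), and the timer is clear. I'll push in small steps while watching the force.

```bash
python3 -m pendant '{"offset":[[0,-0.003,0],[0,-0.005,0],[0,-0.007,0],[0,-0.007,0]],"dr":[[0,0,0],[0,0,-1],[0,0,-1],[0,0,-1]],"hand":[0.03,0.03,0.03,0.03]}'
```

```text
time: 6.12
tcp_pos: [0.524, 0.3625, 0.0995]
tool_rot: [0.875, 0.485, 0.002, 0.003]
wrist_force: [10.4, -8.1, -3.2]
gripper_width: 0.347
grip_force: 6.3
```

Firm contact with the open stop (13 N). Back off, open, lift, and look for the tubes.

```bash
python3 -m pendant '{"offset":[[0,0.0035,0],[0,0.0035,0],[0,0.0035,0],[0,0.0035,-0.02],[0,0.0035,-0.06],[0,0.0035,-0.12]],"dr":[[0,0,0],[0,0,0],[0,0,0],[0,0,0],[0,0,0],[0,0,0]],"hand":[0.03,0.05,0.05,0.05,0.05,0.07]}'; cat > tubes.py <<'E'
from h import *
def tubes(n="top",z=.018):
    eyes.grab_frame(n);out=[]
    for d in models.silhouettes(n,"tube_1"):
        ys,xs=np.nonzero(d['mask'])
        if len(xs)<60: continue
        c,s,a=cv2.minAreaRect(np.c_[xs,ys].astype(np.float32));bx=cv2.boxPoints((c,s,a))
        e=[(bx[i]+bx[(i+1)%4])/2 for i in range(4)];L=[p for p in e if np.hypot(*(p-c))>max(s)*.4][:2]
        if len(L)<2: continue
        P=unproj(n,L,z);P=P[np.argsort(-P[:,1])];m=P.mean(0);D=P[0]-P[1]
        out.append((m,np.degrees(np.arctan2(D[1],D[0]))))
        print("conf %.2f area %d mid %.4f %.4f psi %.1f len %.3f"%(d['conf'],len(xs),m[0],m[1],out[-1][1],np.hypot(*D)))
    return out
if __name__=="__main__":
    tubes()
    go(.488,-.262,.2,76)
E
python3 tubes.py
```

```text
time: 6.88
tcp_pos: [0.522, 0.363, 0.2186]
tool_rot: [0.874, 0.485, -0.002, -0.0]
wrist_force: [1.2, 0.5, 0.2]
gripper_width: 0.784
grip_force: 0.0Traceback (most recent call last):
  File "tubes.py", line 15, in <module>
    tubes()
    ~~~~~^^
  File "tubes.py", line 12, in tubes
    print("conf %.2f area %d mid %.4f %.4f psi %.1f len %.3f"%(d['conf'],len(xs),m[0],m[1],out[-1][1],np.hypot(*D)))
                                                                                                      ~~~~~~~~^^^^
TypeError: return arrays must be of ArrayType
```

```bash
sed -i 's/np.hypot(\*D)/np.linalg.norm(D)/; s/psi %.1f/psi %.1f/' tubes.py; python3 tubes.py
```

```text
conf 0.80 area 339 mid 0.4890 -0.3953 psi 97.6 len 0.125
conf 0.76 area 284 mid 0.4872 -0.2676 psi 80.5 len 0.113
conf 0.74 area 285 mid 0.3763 -0.3921 psi 85.4 len 0.115
conf 0.57 area 4816 mid 0.6773 0.3053 psi 124.9 len 0.284
conf 0.52 area 294 mid 0.4036 -0.2674 psi 101.2 len 0.115
offset [-0.5503, 0.3004, 0.0201] dr [0.1, -0.2, -17.9]
```

```bash
python3 -m pendant '{"offset":[[-0.5503,0.3004,0.01],[-0.5503,0.3004,0.01],[-0.5503,0.3004,0.01],[-0.5503,0.3004,0.01],[-0.5503,0.3004,0.01],[-0.5503,0.3004,0.01],[-0.5503,0.3004,0.01],[-0.5503,0.3004,0.01],[-0.5503,0.3004,0.01],[-0.5503,0.3004,0.01],[-0.5503,0.3004,0.01],[-0.5503,0.3004,0.01]],"dr":[[0,0,-19],[0,0,-19],[0,0,-19],[0,0,-19],[0,0,-19],[0,0,-19],[0,0,-19],[0,0,-19],[0,0,-19],[0,0,-19],[0,0,-19],[0,0,-19]],"hand":[0.07,0.07,0.07,0.07,0.07,0.07,0.07,0.07,0.07,0.07,0.07,0.07]}'; python3 - <<'E'
from h import *
go(.487,-.266,.027,77.5)
print(unproj("top",[[90+460/2.4,100+265/2.4]],.15),unproj("top",[[90+460/2.4,100+265/2.4]],.0))
E
```

```text
time: 8.57
tcp_pos: [0.4864, -0.262, 0.2078]
tool_rot: [0.783, 0.622, -0.0, -0.002]
wrist_force: [0.4, 0.6, -0.0]
gripper_width: 0.82
grip_force: 0.0
offset [-0.0042, 0.0021, 0.1808] dr [-0.2, -0.1, -0.5]
[[ 0.47371223 -0.18278449  0.15      ]] [[ 0.48079472 -0.19248866  0.        ]]
```

```bash
python3 -m pendant '{"offset":[[-0.004,0.002,0.06],[-0.004,0.002,0.12],[-0.004,0.002,0.155],[-0.004,0.002,0.173],[-0.004,0.002,0.181],[-0.004,0.002,0.181],[-0.004,0.002,0.181],[-0.004,0.002,0.181],[-0.004,0.002,0.181],[-0.004,0.002,0.181]],"dr":[[0,0,0],[0,0,0],[0,0,0],[0,0,0],[0,0,0],[0,0,0],[0,0,0],[0,0,0],[0,0,0],[0,0,0]],"hand":[0.07,0.07,0.07,0.07,0.07,0.07,0.02,0.02,0.02,0.02]}' 35
```

```text
time: 9.82
tcp_pos: [0.4888, -0.2674, 0.0295]
tool_rot: [0.783, 0.623, 0.0, 0.001]
wrist_force: [-0.2, 0.6, 5.7]
gripper_width: 0.333
grip_force: 34.0
```

```bash
python3 -m pendant '{"offset":[[0,0,-0.03],[0,0,-0.09],[0,0,-0.15],[0,0,-0.18],[0,0,-0.18]],"dr":[[0,0,0],[0,0,0],[0,0,0],[0,0,0],[0,0,0]],"hand":[0.02,0.02,0.02,0.02,0.02]}'; python3 -c "
from h import *
go(.6267,.0747,.2,80.5)"
```

```text
time: 10.45
tcp_pos: [0.4894, -0.2681, 0.2115]
tool_rot: [0.782, 0.623, 0.001, 0.003]
wrist_force: [-0.5, 0.8, -1.4]
gripper_width: 0.334
grip_force: 34.5
offset [0.3649, 0.0568, 0.0107] dr [0.3, 0.2, -3.5]
```

```bash
python3 -m pendant '{"offset":[[0.365,0.057,0],[0.365,0.057,0],[0.365,0.057,0],[0.365,0.057,0],[0.365,0.057,0],[0.365,0.057,0],[0.365,0.057,0.05],[0.365,0.057,0.09],[0.365,0.057,0.09]],"dr":[[0,0,-3.5],[0,0,-3.5],[0,0,-3.5],[0,0,-3.5],[0,0,-3.5],[0,0,-3.5],[0,0,-3.5],[0,0,-3.5],[0,0,-3.5]],"hand":[0.02,0.02,0.02,0.02,0.02,0.02,0.02,0.02,0.02]}'; python3 - <<'E'
from h import *
from fit2 import v,T
go(.6267,.0747,.055,80.5)
s=r.get_state();q=R.from_quat(s['tool_rot']);p=s['tcp_pos']
# predicted foot and cap ends at +-59 along tool x, 10.5mm beyond TCP
E=np.array([p+q.apply([a,0,.0105]) for a in(.059,-.059)])
print(p,proj("top",E),proj("scene",E))
G=T(v,[[.248,.059,.041],[.248,-.059,.041]])
crop("scene",200,300,130,205,7.5,"p1",np.vstack([E,G]))
for n in("top","scene"):
    eyes.grab_frame(n)
    for d in models.silhouettes(n,"tube_1"):
        ys,xs=np.nonzero(d['mask']);c,w,a=cv2.minAreaRect(np.c_[xs,ys].astype(np.float32));bx=cv2.boxPoints((c,w,a));print(n,round(d['conf'],2),len(xs),np.round(bx).tolist())
E
```

```text
time: 11.58
tcp_pos: [0.6218, 0.0763, 0.113]
tool_rot: [0.763, 0.647, -0.004, -0.004]
wrist_force: [-0.2, -0.0, -0.2]
gripper_width: 0.331
grip_force: 34.5
offset [-0.0007, 0.0058, 0.0579] dr [-0.6, 0.1, 0.1]
[0.62176321 0.07627421 0.11298572] [[180.59179603 161.51019037]
 [216.91009611 167.4043572 ]] [[230.6340635  166.80345898]
 [248.06451898 174.9993266 ]]
top 0.89 300 [[287.0, 232.0], [321.0, 225.0], [322.0, 235.0], [288.0, 241.0]]
top 0.61 345 [[324.0, 205.0], [360.0, 200.0], [361.0, 211.0], [325.0, 215.0]]
top 0.58 108 [[201.0, 168.0], [202.0, 160.0], [217.0, 162.0], [216.0, 170.0]]
scene 0.83 288 [[284.0, 253.0], [288.0, 244.0], [317.0, 260.0], [313.0, 268.0]]
scene 0.6 4081 [[232.0, 250.0], [258.0, 188.0], [357.0, 230.0], [331.0, 292.0]]
scene 0.56 257 [[257.0, 240.0], [259.0, 231.0], [291.0, 238.0], [289.0, 247.0]]
scene 0.42 90 [[230.0, 168.0], [233.0, 162.0], [252.0, 171.0], [249.0, 177.0]]
```

View pics/p1.png

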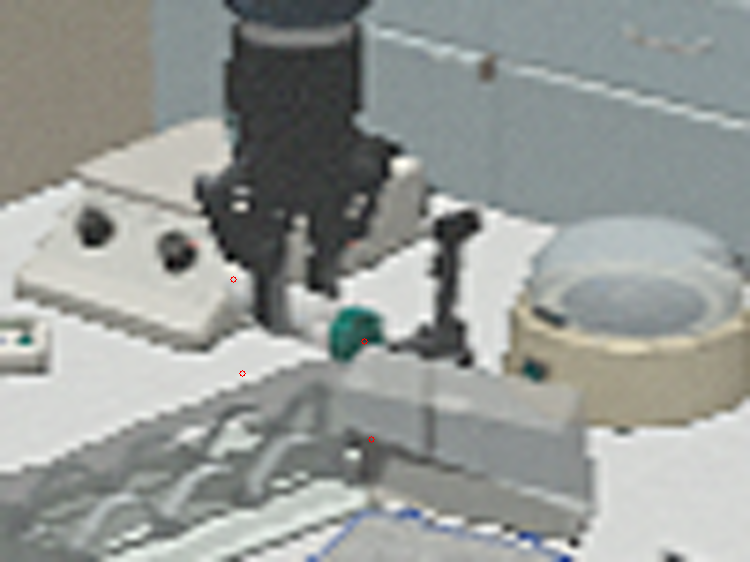

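Tube is level in the grip, cap to the right, and matches the predicted ends within about 1 px. I'll correct and descend part way.

```bash
python3 -m pendant '{"offset":[[-0.0005,0.004,0],[-0.0005,0.004,0.02],[-0.0005,0.004,0.035],[-0.0005,0.004,0.038]],"dr":[[0,0,0],[0,0,0],[0,0,0],[0,0,0]],"hand":[0.02,0.02,0.02,0.02]}'; python3 -c "
from h import *
go(.6267,.0747,.055,80.5)"
```

```text
time: 12.32
tcp_pos: [0.6289, 0.0747, 0.0795]
tool_rot: [0.763, 0.646, -0.001, -0.001]
wrist_force: [-0.3, -0.8, 0.3]
gripper_width: 0.332
grip_force: 34.5
offset [-0.0003, -0.0021, 0.0245] dr [-0.1, 0.0, 0.0]
```

```bash
python3 -m pendant '{"offset":[[0,-0.002,0.012],[0,-0.002,0.02],[0,-0.002,0.024],[0,-0.002,0.026],[0,-0.002,0.026]],"dr":[[0,0,0],[0,0,0],[0,0,0],[0,0,0],[0,0,0]],"hand":[0.02,0.02,0.02,0.02,0.02]}'
```

```text
time: 12.95
tcp_pos: [0.6277, 0.0751, 0.0546]
tool_rot: [0.763, 0.646, 0.0, 0.0]
wrist_force: [-0.1, 0.7, 0.3]
gripper_width: 0.333
grip_force: 34.5
```

```bash
python3 -m pendant '{"offset":[[0,0.0005,0.002],[0,0.0005,0.003],[0,0.0005,0.003]],"dr":[[0,0,0],[0,0,0],[0,0,0]],"hand":[0.02,0.02,0.02]}'
```

```text
time: 13.32
tcp_pos: [0.6283, 0.0751, 0.0535]
tool_rot: [0.763, 0.646, 0.0, 0.0]
wrist_force: [-4.7, 0.7, 10.8]
gripper_width: 0.334
grip_force: 35.5
```

Contact felt; release and lift.

```bash
python3 -m pendant '{"offset":[[0,0,0],[0,0,0],[0,0,0],[0,0,-0.02],[0,0,-0.06],[0,0,-0.12],[0,0,-0.16],[0,0,-0.16]],"dr":[[0,0,0],[0,0,0],[0,0,0],[0,0,0],[0,0,0],[0,0,0],[0,0,0],[0,0,0]],"hand":[0.046,0.046,0.046,0.05,0.05,0.06,0.07,0.07]}'; python3 - <<'E'
from tubes import *
tubes()
from fit2 import v,T
def ck(z=.041):
    for d in models.silhouettes("top","tube_1"):pass
go(.489,-.395,.21,97)
go(.404,-.267,.21,101)
print(T(v,[[x,0,.041] for x in(.068,.128,.188,.248)]))
E
```

```text
time: 14.32
tcp_pos: [0.6303, 0.0749, 0.2159]
tool_rot: [0.763, 0.646, 0.003, 0.003]
wrist_force: [1.4, 0.2, -0.4]
gripper_width: 0.818
grip_force: 0.0
conf 0.84 area 296 mid 0.4888 -0.3966 psi 99.7 len 0.121
conf 0.67 area 331 mid 0.3760 -0.3917 psi 83.2 len 0.121
conf 0.66 area 3075 mid 0.4898 0.1483 psi 114.2 len 0.442
conf 0.63 area 309 mid 0.4026 -0.2683 psi 99.3 len 0.116
conf 0.53 area 225 mid 0.6296 0.0635 psi 81.7 len 0.087
offset [-0.4864, -0.0598, 0.0013] dr [0.0, 0.0, -16.5]
offset [-0.3741, -0.1647, 0.0013] dr [0.0, 0.0, -20.5]
[[0.44920631 0.10455324 0.041     ]
 [0.50837801 0.09461794 0.041     ]
 [0.56754971 0.08468265 0.041     ]
 [0.62672141 0.07474735 0.041     ]]
```

```bash
python3 -m pendant '{"offset":[[-0.4864,-0.06,0],[-0.4864,-0.06,0],[-0.4864,-0.06,0],[-0.4864,-0.06,0],[-0.4864,-0.06,0],[-0.4864,-0.06,0],[-0.4864,-0.06,0],[-0.4864,-0.06,0],[-0.4864,-0.06,0],[-0.4864,-0.06,0.05],[-0.4864,-0.06,0.08],[-0.4864,-0.06,0.08]],"dr":[[0,0,-17.5],[0,0,-17.5],[0,0,-17.5],[0,0,-17.5],[0,0,-17.5],[0,0,-17.5],[0,0,-17.5],[0,0,-17.5],[0,0,-17.5],[0,0,-17.5],[0,0,-17.5],[0,0,-17.5]],"hand":[0.07,0.07,0.07,0.07,0.07,0.07,0.07,0.07,0.07,0.07,0.07,0.07]}'; python3 - <<'E'
from tubes import *
go(.489,-.396,.0305,98)
from fit2 import v,T
G=T(v,[[.248,.059,.041],[.248,-.059,.041],[.248,.059-.118+.013,.041]])
crop("top",100,380,120,270,2.8,"t2",G)
crop("scene",200,300,130,205,7.5,"p2",G)
tubes()
E
```

```text
time: 15.92
tcp_pos: [0.4873, -0.3918, 0.1272]
tool_rot: [0.656, 0.755, 0.001, -0.005]
wrist_force: [1.0, 0.5, 0.8]
gripper_width: 0.819
grip_force: 0.0
offset [-0.0051, 0.0016, 0.0966] dr [-0.3, -0.5, 0.1]
conf 0.84 area 298 mid 0.6319 0.0784 psi 79.9 len 0.119
conf 0.56 area 177 mid 0.3987 -0.2476 psi 101.2 len 0.082
conf 0.46 area 61 mid 0.3800 -0.4429 psi 41.4 len 0.020
```

View pics/t2.png

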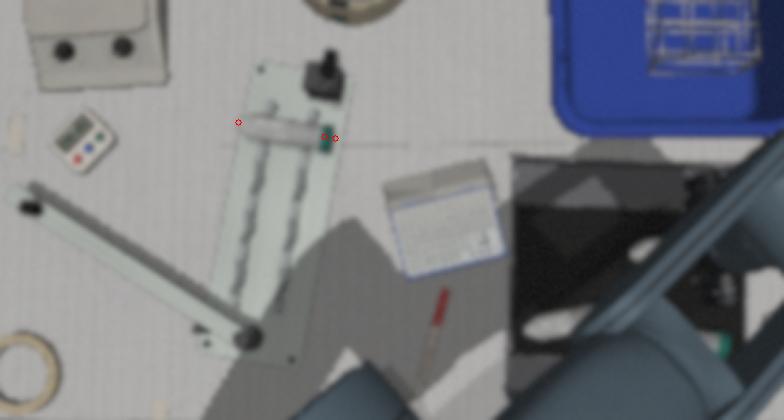

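The first tube lies in groove 4 (crop (290,132)), cap right and centred within about 2 mm, and the bar rests open against the pin. Now descend on the second tube.

```bash
python3 -m pendant '{"offset":[[-0.001,0.001,0.045],[-0.001,0.001,0.075],[-0.001,0.001,0.09],[-0.001,0.001,0.096],[-0.001,0.001,0.096],[-0.001,0.001,0.096],[-0.001,0.001,0.096],[-0.001,0.001,0.096],[-0.001,0.001,0.096]],"dr":[[0,0,0],[0,0,0],[0,0,0],[0,0,0],[0,0,0],[0,0,0],[0,0,0],[0,0,0],[0,0,0]],"hand":[0.07,0.07,0.07,0.07,0.07,0.02,0.02,0.02,0.02]}' 35
```

```text
time: 17.25
tcp_pos: [0.4903, -0.3962, 0.0364]
tool_rot: [0.656, 0.755, -0.0, 0.001]
wrist_force: [-1.0, -0.3, 6.3]
gripper_width: 0.326
grip_force: 34.3
```

```bash
python3 -m pendant '{"offset":[[0,0,-0.03],[0,0,-0.09],[0,0,-0.15],[0,0,-0.18],[0,0,-0.18]],"dr":[[0,0,0],[0,0,0],[0,0,0],[0,0,0],[0,0,0]],"hand":[0.02,0.02,0.02,0.02,0.02]}'; python3 -c "
from h import *
go(.5675,.0847,.2,80.5)"
```

```text
time: 17.88
tcp_pos: [0.4912, -0.3969, 0.2187]
tool_rot: [0.656, 0.755, -0.0, 0.003]
wrist_force: [-0.3, 0.6, -1.5]
gripper_width: 0.33
grip_force: 34.9
offset [0.4662, 0.1429, 0.0167] dr [0.2, 0.3, 17.5]
```

```bash
python3 -m pendant '{"offset":[[0.466,0.143,0],[0.466,0.143,0],[0.466,0.143,0],[0.466,0.143,0],[0.466,0.143,0],[0.466,0.143,0],[0.466,0.143,0],[0.466,0.143,0],[0.466,0.143,0.04],[0.466,0.143,0.09],[0.466,0.143,0.1],[0.466,0.143,0.1]],"dr":[[0,0,17.5],[0,0,17.5],[0,0,17.5],[0,0,17.5],[0,0,17.5],[0,0,17.5],[0,0,17.5],[0,0,17.5],[0,0,17.5],[0,0,17.5],[0,0,17.5],[0,0,17.5]],"hand":[0.02,0.02,0.02,0.02,0.02,0.02,0.02,0.02,0.02,0.02,0.02,0.02]}'; cat > held.py <<'E'
from h import *
import sys
from fit2 import v,T
gx,name,dz=float(sys.argv[1]),sys.argv[2],float(sys.argv[3])
g=T(v,[[gx,0,.041]])[0];go(g[0],g[1],.041+dz,80.5)
s=r.get_state();q=R.from_quat(s['tool_rot']);p=s['tcp_pos']
E=np.array([p+q.apply([a,0,dz]) for a in(.059,-.059)])
G=T(v,[[gx,.059,.041],[gx,-.059,.041]])
crop("scene",185,285,135,210,7.5,name,np.vstack([E,G]))
print("E top",proj("top",E).round(1).tolist(),"scene",proj("scene",E).round(1).tolist())
for n in("top","scene"):
    eyes.grab_frame(n)
    for d in models.silhouettes(n,"tube_1"):
        ys,xs=np.nonzero(d['mask'])
        if len(xs)<700 and xs.mean()<255: c,w,a=cv2.minAreaRect(np.c_[xs,ys].astype(np.float32));bx=cv2.boxPoints((c,w,a));print(n,round(d['conf'],2),len(xs),np.round(bx).tolist())
E
python3 held.py .188 p3 .0165
```

```text
time: 19.38
tcp_pos: [0.5659, 0.0855, 0.1146]
tool_rot: [0.763, 0.646, -0.001, -0.001]
wrist_force: [0.2, -1.0, -0.5]
gripper_width: 0.33
grip_force: 34.9
offset [-0.0005, 0.0019, 0.0571] dr [-0.1, 0.0, 0.0]
E top [[177.6, 179.0], [213.9, 185.1]] scene [[220.3, 170.9], [237.5, 179.5]]
top 0.76 209 [[198.0, 171.0], [200.0, 160.0], [221.0, 165.0], [219.0, 175.0]]
top 0.45 151 [[198.0, 188.0], [199.0, 178.0], [215.0, 179.0], [213.0, 190.0]]
scene 0.48 94 [[227.0, 180.0], [230.0, 172.0], [242.0, 176.0], [239.0, 184.0]]
```

View pics/p3.png

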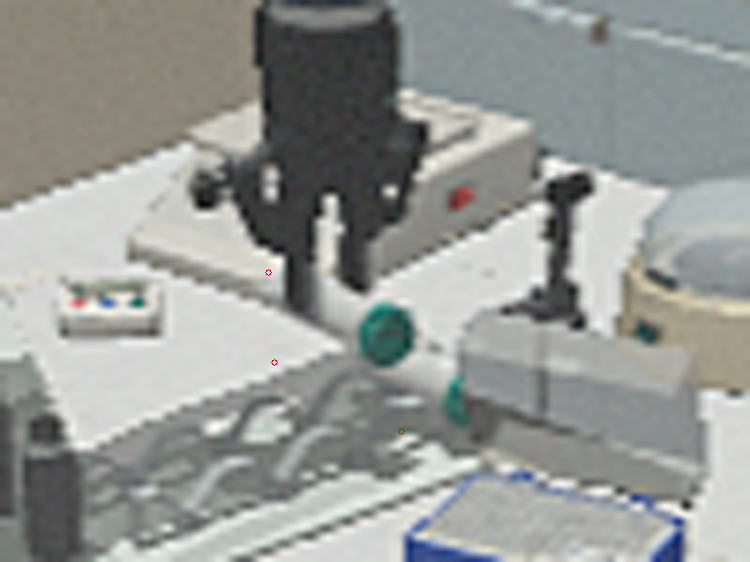

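The tube is held level with its cap right and aligned with groove 3. Descend and feel for contact.

```bash
python3 -m pendant '{"offset":[[0,0.001,0.03],[0,0.001,0.043],[0,0.001,0.05],[0,0.001,0.053],[0,0.001,0.055],[0,0.001,0.055]],"dr":[[0,0,0],[0,0,0],[0,0,0],[0,0,0],[0,0,0],[0,0,0]],"hand":[0.02,0.02,0.02,0.02,0.02,0.02]}'
```

```text
time: 20.38
tcp_pos: [0.5677, 0.0855, 0.0608]
tool_rot: [0.763, 0.646, 0.0, 0.0]
wrist_force: [0.3, 0.3, -0.9]
gripper_width: 0.326
grip_force: 34.9
```

```bash
python3 -m pendant '{"offset":[[0,0,0.002],[0,0,0.004],[0,0,0.0055],[0,0,0.0055]],"dr":[[0,0,0],[0,0,0],[0,0,0],[0,0,0]],"hand":[0.02,0.02,0.02,0.02]}'
```

```text
time: 20.88
tcp_pos: [0.5678, 0.0855, 0.0588]
tool_rot: [0.763, 0.647, 0.001, 0.001]
wrist_force: [-9.7, -0.6, 26.7]
gripper_width: 0.326
grip_force: 37.4
```

```bash
python3 -m pendant '{"offset":[[0,0,-0.002],[0,0,-0.002],[0,0,-0.002],[0,0,-0.02],[0,0,-0.06],[0,0,-0.12],[0,0,-0.155]],"dr":[[0,0,0],[0,0,0],[0,0,0],[0,0,0],[0,0,0],[0,0,0],[0,0,0]],"hand":[0.046,0.046,0.046,0.05,0.05,0.06,0.07]}'; python3 - <<'E'
from tubes import *
tubes()
go(.376,-.392,.13,83.5)
E
```

```text
time: 21.75
tcp_pos: [0.5684, 0.0855, 0.2126]
tool_rot: [0.763, 0.646, 0.001, 0.001]
wrist_force: [0.1, 0.0, 0.6]
gripper_width: 0.82
grip_force: 0.0
conf 0.82 area 311 mid 0.3768 -0.3908 psi 83.2 len 0.119
conf 0.77 area 199 mid 0.6258 0.0598 psi 82.2 len 0.082
conf 0.69 area 289 mid 0.4052 -0.2681 psi 97.6 len 0.116
conf 0.59 area 257 mid 0.5663 0.0733 psi 81.8 len 0.093
conf 0.21 area 2804 mid 0.6777 0.3003 psi 124.5 len 0.276
offset [-0.5029, -0.1137, 0.0831] dr [0.5, -0.0, -2.9]
```

```bash
python3 -m pendant '{"offset":[[-0.503,-0.1137,0],[-0.503,-0.1137,0],[-0.503,-0.1137,0],[-0.503,-0.1137,0],[-0.503,-0.1137,0],[-0.503,-0.1137,0],[-0.503,-0.1137,0],[-0.503,-0.1137,0],[-0.503,-0.1137,0],[-0.503,-0.1137,0.05],[-0.503,-0.1137,0.08],[-0.503,-0.1137,0.08]],"dr":[[0,0,-2.5],[0,0,-2.5],[0,0,-2.5],[0,0,-2.5],[0,0,-2.5],[0,0,-2.5],[0,0,-2.5],[0,0,-2.5],[0,0,-2.5],[0,0,-2.5],[0,0,-2.5],[0,0,-2.5]],"hand":[0.056,0.056,0.056,0.056,0.056,0.056,0.056,0.056,0.056,0.056,0.056,0.056]}'; python3 - <<'E'
from tubes import *
go(.3765,-.3915,.032,83)
tubes()
print(unproj("top",[[90+565/2.4,100+390/2.4]],.055),unproj("top",[[90+565/2.4,100+183/2.4]],.055))
E
```

```text
time: 23.35
tcp_pos: [0.3716, -0.3893, 0.1268]
tool_rot: [0.749, 0.663, 0.001, -0.004]
wrist_force: [-0.7, -0.3, 0.2]
gripper_width: 0.656
grip_force: 0.0
offset [-0.0022, 0.0056, 0.0948] dr [-0.3, -0.4, 0.1]
conf 0.76 area 291 mid 0.5703 0.0899 psi 80.9 len 0.120
conf 0.75 area 181 mid 0.3826 -0.3700 psi 80.4 len 0.071
conf 0.56 area 333 mid 0.4051 -0.2666 psi 99.0 len 0.121
conf 0.56 area 280 mid 0.6291 0.0785 psi 81.7 len 0.118
[[ 0.31020995 -0.32921378  0.055     ]] [[ 0.59024952 -0.3333804   0.055     ]]
```

```bash
python3 -m pendant '{"offset":[[-0.001,0.003,0.045],[-0.001,0.003,0.075],[-0.001,0.003,0.088],[-0.001,0.003,0.094],[-0.001,0.003,0.095],[-0.001,0.003,0.095],[-0.001,0.003,0.095],[-0.001,0.003,0.095],[-0.001,0.003,0.095]],"dr":[[0,0,0],[0,0,0],[0,0,0],[0,0,0],[0,0,0],[0,0,0],[0,0,0],[0,0,0],[0,0,0]],"hand":[0.056,0.056,0.056,0.056,0.056,0.02,0.02,0.02,0.02]}' 35; python3 -c "
from h import *
go(.5084,.0946,.21,80.5)"
```

```text
time: 24.58
tcp_pos: [0.376, -0.394, 0.036]
tool_rot: [0.749, 0.663, -0.0, 0.001]
wrist_force: [0.8, 1.2, 5.0]
gripper_width: 0.327
grip_force: 34.3
offset [0.5008, 0.0725, -0.1746] dr [0.1, 0.1, 2.5]
```

```bash
python3 -m pendant '{"offset":[[0,0,-0.03],[0,0,-0.09],[0,0,-0.15],[0.03,0.005,-0.18],[0.501,0.0725,-0.18],[0.501,0.0725,-0.18],[0.501,0.0725,-0.18],[0.501,0.0725,-0.18],[0.501,0.0725,-0.18],[0.501,0.0725,-0.18],[0.501,0.0725,-0.18],[0.501,0.0725,-0.18]],"dr":[[0,0,0],[0,0,0],[0,0,0],[0,0,0],[0,0,2.5],[0,0,2.5],[0,0,2.5],[0,0,2.5],[0,0,2.5],[0,0,2.5],[0,0,2.5],[0,0,2.5]],"hand":[0.02,0.02,0.02,0.02,0.02,0.02,0.02,0.02,0.02,0.02,0.02,0.02]}'; python3 -c "
from h import *
go(.5084,.0946,.115,80.5)"
```

```text
time: 26.08
tcp_pos: [0.5081, 0.098, 0.215]
tool_rot: [0.762, 0.647, 0.0, -0.0]
wrist_force: [0.4, 0.1, -0.1]
gripper_width: 0.328
grip_force: 34.8
offset [-0.0033, 0.0008, 0.1] dr [-0.0, -0.0, 0.2]
```

```bash
python3 -m pendant '{"offset":[[-0.003,0.0005,0.04],[-0.005,0.0005,0.08],[-0.005,0.0005,0.1],[-0.005,0.0005,0.1]],"dr":[[0,0,0],[0,0,0],[0,0,0],[0,0,0]],"hand":[0.02,0.02,0.02,0.02]}'; python3 held.py .128 p4 .0165
```

```text
time: 26.58
tcp_pos: [0.5063, 0.0902, 0.1134]
tool_rot: [0.763, 0.646, -0.002, -0.001]
wrist_force: [0.2, -0.5, -1.1]
gripper_width: 0.327
grip_force: 34.9
offset [0.0047, 0.0015, 0.0559] dr [-0.2, 0.0, 0.0]
E top [[175.8, 197.7], [212.3, 203.9]] scene [[209.6, 175.0], [226.7, 184.1]]
top 0.69 273 [[184.0, 167.0], [186.0, 159.0], [219.0, 165.0], [218.0, 174.0]]
top 0.53 159 [[197.0, 205.0], [201.0, 194.0], [215.0, 198.0], [211.0, 210.0]]
top 0.5 177 [[196.0, 189.0], [197.0, 179.0], [217.0, 182.0], [215.0, 192.0]]
scene 0.43 93 [[208.0, 178.0], [212.0, 172.0], [230.0, 181.0], [227.0, 188.0]]
```

View pics/p4.png

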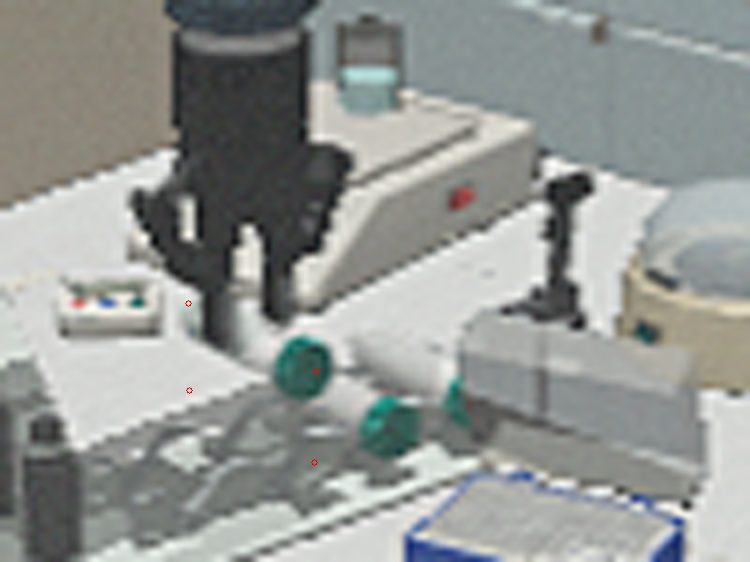

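Tube 3 is held level over groove 2; the others sit in grooves 3 and 4. Descend.

```bash
python3 -m pendant '{"offset":[[0.001,0.0005,0.03],[0.001,0.0005,0.043],[0.001,0.0005,0.05],[0.001,0.0005,0.054],[0.001,0.0005,0.056],[0.001,0.0005,0.058],[0.001,0.0005,0.058]],"dr":[[0,0,0],[0,0,0],[0,0,0],[0,0,0],[0,0,0],[0,0,0],[0,0,0]],"hand":[0.02,0.02,0.02,0.02,0.02,0.02,0.02]}'
```

```text
time: 27.7
tcp_pos: [0.5088, 0.0909, 0.0594]
tool_rot: [0.763, 0.647, 0.0, 0.001]
wrist_force: [-6.8, -1.4, 17.6]
gripper_width: 0.329
grip_force: 36.6
```

```bash
python3 -m pendant '{"offset":[[0,0,0],[0,0,0],[0,0,0],[0,0,-0.02],[0,0,-0.06],[0,0,-0.12],[0,0,-0.155]],"dr":[[0,0,0],[0,0,0],[0,0,0],[0,0,0],[0,0,0],[0,0,0],[0,0,0]],"hand":[0.046,0.046,0.046,0.05,0.05,0.06,0.07]}'; python3 - <<'E'
from tubes import *
tubes()
go(.405,-.267,.13,99)
E
```

```text
time: 28.58
tcp_pos: [0.5094, 0.0911, 0.2148]
tool_rot: [0.763, 0.646, 0.001, 0.001]
wrist_force: [0.5, 0.2, -0.7]
gripper_width: 0.818
grip_force: 0.0
conf 0.85 area 311 mid 0.4032 -0.2662 psi 100.6 len 0.119
conf 0.79 area 228 mid 0.5654 0.0720 psi 81.0 len 0.085
conf 0.53 area 275 mid 0.6321 0.0745 psi 78.0 len 0.113
conf 0.52 area 3111 mid 0.6783 0.3051 psi 124.6 len 0.285
conf 0.49 area 223 mid 0.5047 0.0788 psi 81.1 len 0.084
offset [-0.3707, -0.0466, 0.0856] dr [0.5, 0.0, -18.4]
```

```bash
python3 -m pendant '{"offset":[[-0.371,-0.0466,0],[-0.371,-0.0466,0],[-0.371,-0.0466,0],[-0.371,-0.0466,0],[-0.371,-0.0466,0],[-0.371,-0.0466,0],[-0.371,-0.0466,0],[-0.371,-0.0466,0],[-0.371,-0.0466,0.05],[-0.371,-0.0466,0.083],[-0.371,-0.0466,0.083],[-0.371,-0.0466,0.083]],"dr":[[0,0,-18.5],[0,0,-18.5],[0,0,-18.5],[0,0,-18.5],[0,0,-18.5],[0,0,-18.5],[0,0,-18.5],[0,0,-18.5],[0,0,-18.5],[0,0,-18.5],[0,0,-18.5],[0,0,-18.5]],"hand":[0.066,0.066,0.066,0.066,0.066,0.066,0.066,0.066,0.066,0.066,0.066,0.066]}'; python3 - <<'E'
from tubes import *
go(.404,-.2665,.032,99.5)
tubes()
from fit2 import v,T
G=T(v,[[x,y,.041] for x in (.128,.188,.248) for y in(.059,-.059,-.046)])
crop("top",120,260,140,245,5.7,"t4",G)
E
```

```text
time: 30.18
tcp_pos: [0.4026, -0.2666, 0.13]
tool_rot: [0.649, 0.761, 0.0, 0.001]
wrist_force: [0.7, 0.0, 0.9]
gripper_width: 0.773
grip_force: 0.0
offset [-0.0, 0.0014, 0.098] dr [0.0, 0.0, -0.4]
conf 0.86 area 308 mid 0.5688 0.0896 psi 80.9 len 0.121
conf 0.83 area 313 mid 0.5101 0.0956 psi 80.7 len 0.120
conf 0.71 area 300 mid 0.6279 0.0802 psi 85.2 len 0.121
```

View pics/t4.png

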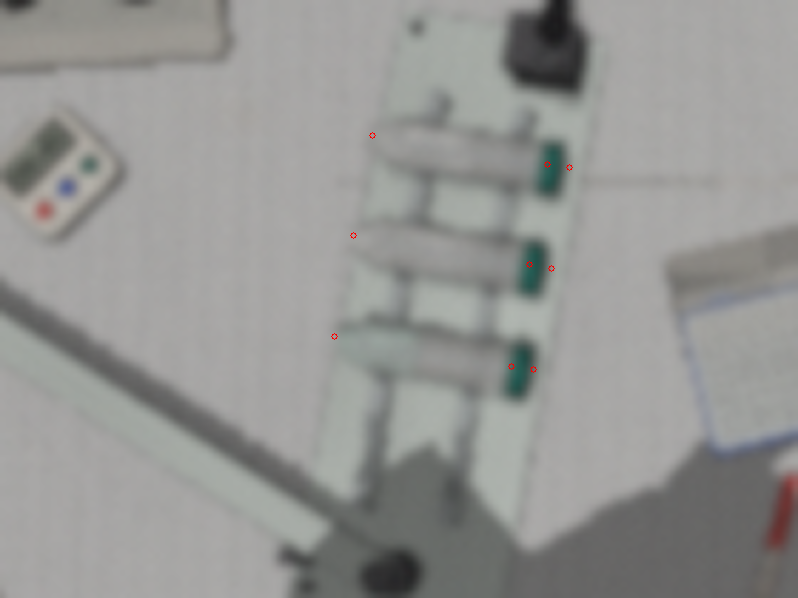

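Three tubes lie centred in grooves 2–4, ends within about 1 px of target and caps right. Now the last one.

```bash
python3 -m pendant '{"offset":[[0,0.001,0.045],[0,0.001,0.075],[0,0.001,0.09],[0,0.001,0.097],[0,0.001,0.098],[0,0.001,0.098],[0,0.001,0.098],[0,0.001,0.098],[0,0.001,0.098]],"dr":[[0,0,0],[0,0,0],[0,0,0],[0,0,0],[0,0,0],[0,0,0],[0,0,0],[0,0,0],[0,0,0]],"hand":[0.066,0.066,0.066,0.066,0.066,0.02,0.02,0.02,0.02]}' 35; python3 -c "
from h import *
go(.4492,.1045,.21,80.5)"
```

```text
time: 31.45
tcp_pos: [0.403, -0.2675, 0.0318]
tool_rot: [0.649, 0.761, -0.0, 0.001]
wrist_force: [-0.6, 0.9, 5.4]
gripper_width: 0.334
grip_force: 33.9
offset [0.3599, 0.1043, -0.1785] dr [0.1, 0.1, 18.5]
```

```bash
python3 -m pendant '{"offset":[[0,0,-0.03],[0,0,-0.09],[0,0,-0.15],[0,0,-0.185],[0.36,0.104,-0.185],[0.36,0.104,-0.185],[0.36,0.104,-0.185],[0.36,0.104,-0.185],[0.36,0.104,-0.185],[0.36,0.104,-0.185],[0.36,0.104,-0.185],[0.36,0.104,-0.185]],"dr":[[0,0,0],[0,0,0],[0,0,0],[0,0,0],[0,0,18.5],[0,0,18.5],[0,0,18.5],[0,0,18.5],[0,0,18.5],[0,0,18.5],[0,0,18.5],[0,0,18.5]],"hand":[0.02,0.02,0.02,0.02,0.02,0.02,0.02,0.02,0.02,0.02,0.02,0.02]}'; python3 -c "
from h import *
go(.4492,.1045,.115,80.5)"
```

```text
time: 32.95
tcp_pos: [0.4484, 0.1049, 0.2158]
tool_rot: [0.762, 0.647, -0.0, 0.0]
wrist_force: [0.0, -0.0, -0.7]
gripper_width: 0.329
grip_force: 34.9
offset [-0.0002, 0.0009, 0.1008] dr [-0.0, 0.0, 0.1]
```

```bash
python3 -m pendant '{"offset":[[0,0,0.05],[0,0,0.09],[0,0,0.12],[0,0,0.14],[0,0,0.145],[0,0,0.145]],"dr":[[0,0,0],[0,0,0],[0,0,0],[0,0,0],[0,0,0],[0,0,0]],"hand":[0.02,0.02,0.02,0.02,0.02,0.02]}'; python3 held.py .068 p5 .0125
```

```text
time: 33.7
tcp_pos: [0.449, 0.1036, 0.0713]
tool_rot: [0.764, 0.646, -0.0, 0.0]
wrist_force: [0.2, 0.1, -0.8]
gripper_width: 0.331
grip_force: 34.9
offset [0.001, 0.0, 0.0178] dr [0.0, 0.0, -0.1]
E top [[174.0, 216.2], [209.4, 222.3]] scene [[197.8, 186.7], [214.4, 196.6]]
top 0.84 324 [[181.0, 187.0], [182.0, 177.0], [217.0, 181.0], [215.0, 192.0]]
top 0.77 172 [[182.0, 204.0], [183.0, 196.0], [214.0, 200.0], [213.0, 209.0]]
top 0.71 295 [[184.0, 169.0], [186.0, 159.0], [220.0, 164.0], [219.0, 174.0]]
top 0.64 138 [[196.0, 216.0], [210.0, 216.0], [210.0, 226.0], [196.0, 226.0]]
scene 0.68 167 [[218.0, 187.0], [222.0, 180.0], [242.0, 190.0], [238.0, 197.0]]
scene 0.65 106 [[196.0, 191.0], [199.0, 184.0], [219.0, 193.0], [215.0, 201.0]]
scene 0.43 87 [[232.0, 183.0], [234.0, 178.0], [248.0, 185.0], [246.0, 190.0]]
```

View pics/p5.png

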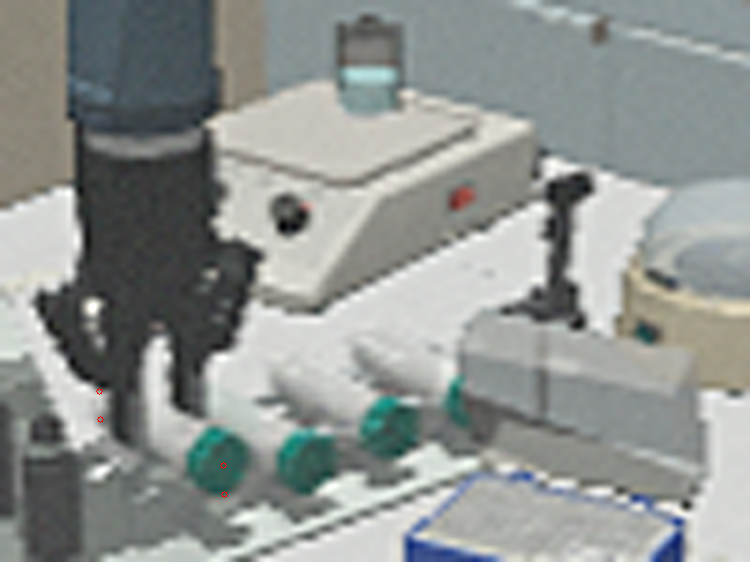

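The last tube is held level over groove 1, as predicted. Lower to contact.

```bash
python3 -m pendant '{"offset":[[0,0,0.01],[0,0,0.014],[0,0,0.017],[0,0,0.019],[0,0,0.019]],"dr":[[0,0,0],[0,0,0],[0,0,0],[0,0,0],[0,0,0]],"hand":[0.02,0.02,0.02,0.02,0.02]}'
```

```text
time: 34.58
tcp_pos: [0.4491, 0.1049, 0.0537]
tool_rot: [0.763, 0.646, 0.0, 0.0]
wrist_force: [-5.6, -1.2, 21.4]
gripper_width: 0.328
grip_force: 35.8
```

```bash
python3 -m pendant '{"offset":[[0,0,0],[0,0,0],[0,0,0],[0,0,-0.02],[0,0,-0.06],[0,0,-0.12],[0,0,-0.155],[0,0,-0.155]],"dr":[[0,0,0],[0,0,0],[0,0,0],[0,0,0],[0,0,0],[0,0,0],[0,0,0],[0,0,0]],"hand":[0.044,0.044,0.044,0.044,0.044,0.044,0.05,0.05]}'; python3 -c "
from h import *
go(.528,.3607,.2,58)"
```

```text
time: 35.58
tcp_pos: [0.4506, 0.1048, 0.2097]
tool_rot: [0.763, 0.646, 0.002, 0.002]
wrist_force: [0.2, 0.6, 0.8]
gripper_width: 0.583
grip_force: 0.0
offset [0.2651, 0.0343, 0.0102] dr [0.3, -0.1, 22.6]
```

```bash
python3 -m pendant '{"offset":[[0.265,0.0343,0],[0.265,0.0343,0],[0.265,0.0343,0],[0.265,0.0343,0],[0.265,0.0343,0],[0.265,0.0343,0],[0.265,0.0343,0.04],[0.265,0.0343,0.06]],"dr":[[0,0,22.5],[0,0,22.5],[0,0,22.5],[0,0,22.5],[0,0,22.5],[0,0,22.5],[0,0,22.5],[0,0,22.5]],"hand":[0.05,0.05,0.05,0.05,0.05,0.05,0.05,0.05]}'; python3 - <<'E'
from tubes import *
go(.528,.3607,.1,58)
tubes()
from fit2 import v,T
G=T(v,[[x,y,.041] for x in (.068,.128,.188,.248) for y in(.059,-.059)]+[[.285*np.cos(1.2),.285*np.sin(1.2),.112]])
a=eyes.grab_frame("top")[120:250,80:250];b=eyes.grab_frame("scene")[110:240,120:290]
for n,(i,o) in {"top":(a,(80,120)),"scene":(b,(120,110))}.items():
    i=cv2.resize(i,None,fx=2.3,fy=2.3,interpolation=cv2.INTER_CUBIC)
    for p in proj(n,G): cv2.circle(i,(int((p[0]-o[0]+.5)*2.3),int((p[1]-o[1]+.5)*2.3)),2,(0,0,255),1)
    if n=="top":A=i
    else:B=i
cv2.imwrite("pics/t6.png",np.hstack([A,B]))
E
```

```text
time: 36.58
tcp_pos: [0.5243, 0.3587, 0.1436]
tool_rot: [0.875, 0.485, -0.003, -0.0]
wrist_force: [-0.4, 0.1, -0.9]
gripper_width: 0.585
grip_force: 0.0
offset [0.0039, 0.0022, 0.0436] dr [-0.2, 0.3, 0.0]
conf 0.89 area 299 mid 0.4485 0.1067 psi 81.7 len 0.117
conf 0.69 area 262 mid 0.6311 0.0785 psi 79.7 len 0.119
conf 0.63 area 325 mid 0.5696 0.0898 psi 80.1 len 0.122
conf 0.59 area 294 mid 0.5092 0.0983 psi 79.3 len 0.121
conf 0.30 area 7368 mid 0.5235 -0.2661 psi 133.1 len 0.208
```

View pics/t6.png

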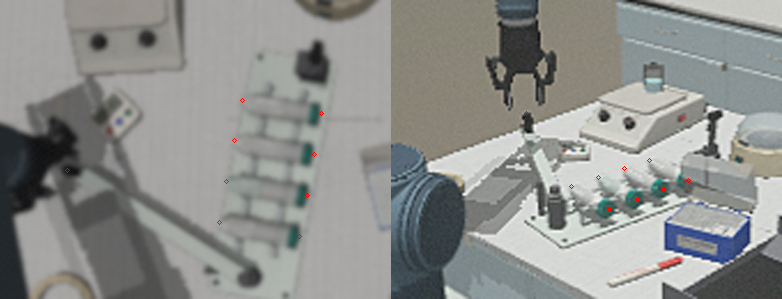

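All four tubes are seated and centred, caps right, with the knob as predicted. To keep the gripper body away from the raised latch, I'll push the knob from its left with the fingers shut.

```bash
python3 -m pendant '{"offset":[[0.002,-0.034,0],[0.002,-0.034,0],[0.002,-0.034,0],[0.002,-0.034,0],[0.002,-0.034,0.02],[0.002,-0.034,0.035],[0.002,-0.034,0.042],[0.002,-0.034,0.042]],"dr":[[0,0,0],[0,0,0],[0,0,0],[0,0,0],[0,0,0],[0,0,0],[0,0,0],[0,0,0]],"hand":[0,0,0,0,0,0,0,0]}'; cat > arc.py <<'E'
from h import *
from fit2 import v,T
import sys
s=r.get_state();q=R.from_quat(s['tool_rot']);p=s['tcp_pos'];d=float(sys.argv[1]);z=float(sys.argv[2])
print(p)
for a in map(float,sys.argv[3:]):
    k=T(v,[[.285*np.cos(a),.285*np.sin(a),z]])[0];t=T([0,0,v[2]],[[-np.sin(a),np.cos(a),0]])[0]
    w=a+v[2];M=R.from_matrix(np.array([[np.cos(w),np.sin(w),0],[np.sin(w),-np.cos(w),0],[0,0,-1]]))
    print(a,np.round(q.inv().apply(k+d*t-p),4).tolist(),np.round((q.inv()*M).as_rotvec(degrees=True),1).tolist())
E
python3 arc.py .0235 .1 1.2 1.15 1.1 1.05 1.0 .95 .9 .85 .8 .75 .7 .65 .6
```

```text
time: 37.78
tcp_pos: [0.4981, 0.3799, 0.1043]
tool_rot: [0.874, 0.485, -0.001, -0.0]
wrist_force: [0.3, -0.6, 0.5]
gripper_width: 0.004
grip_force: 0.0
[0.49811135 0.3799419  0.10431734]
1.2 [-0.001, 0.012, 0.0043] [-0.0, 0.1, -1.2]
1.15 [0.0001, 0.0263, 0.0043] [-0.0, 0.1, 1.7]
1.1 [0.0005, 0.0406, 0.0043] [-0.0, 0.1, 4.5]
1.05 [0.0002, 0.0549, 0.0043] [-0.0, 0.1, 7.4]
1.0 [-0.0008, 0.0691, 0.0043] [-0.0, 0.1, 10.3]
0.95 [-0.0026, 0.0833, 0.0043] [-0.0, 0.1, 13.1]
0.9 [-0.005, 0.0974, 0.0043] [-0.0, 0.1, 16.0]
0.85 [-0.0082, 0.1114, 0.0043] [-0.0, 0.1, 18.9]
0.8 [-0.012, 0.1251, 0.0042] [-0.0, 0.1, 21.7]
0.75 [-0.0165, 0.1387, 0.0042] [-0.0, 0.1, 24.6]
0.7 [-0.0217, 0.152, 0.0042] [-0.0, 0.1, 27.5]
0.65 [-0.0276, 0.1651, 0.0042] [-0.0, 0.1, 30.3]
0.6 [-0.0341, 0.1778, 0.0042] [-0.0, 0.1, 33.2]
```

```bash
python3 -m pendant '{"offset":[[-0.001,0.012,0.003],[0,0.026,0.004],[0.0005,0.0405,0.004],[0,0.055,0.004],[-0.001,0.069,0.004],[-0.0025,0.083,0.004],[-0.005,0.0975,0.004],[-0.008,0.1115,0.004],[-0.012,0.125,0.004],[-0.0165,0.1385,0.004],[-0.0215,0.152,0.004],[-0.0275,0.165,0.004]],"dr":[[0,0,0],[0,0,1.7],[0,0,4.5],[0,0,7.5],[0,0,10.3],[0,0,13],[0,0,16],[0,0,19],[0,0,21.7],[0,0,24.6],[0,0,27.5],[0,0,30.3]],"hand":[0,0,0,0,0,0,0,0,0,0,0,0]}'; python3 - <<'E'
from h import *
crop('scene',150,310,110,230,4,'b1')
E
python3 arc.py .0235 .1 .65 .6 .55 .5 .45 .4 .35 .3 .25 .2 .15 .1 .05 0
```

```text
time: 39.28
tcp_pos: [0.6242, 0.2688, 0.101]
tool_rot: [0.971, 0.238, -0.0, -0.0]
wrist_force: [-0.4, 0.9, -0.3]
gripper_width: -0.004
grip_force: 0.3
[0.62541666 0.26702475 0.10098073]
0.65 [-0.0007, -0.0028, 0.001] [0.1, -0.0, -0.3]
0.6 [0.0002, 0.0115, 0.001] [0.1, -0.0, 2.5]
0.55 [0.0004, 0.0258, 0.001] [0.1, -0.0, 5.4]
0.5 [-0.0001, 0.0401, 0.001] [0.1, -0.0, 8.3]
0.45 [-0.0014, 0.0543, 0.0011] [0.1, -0.0, 11.1]
0.4 [-0.0033, 0.0685, 0.0011] [0.1, -0.0, 14.0]
0.35 [-0.006, 0.0826, 0.0011] [0.1, -0.0, 16.9]
0.3 [-0.0094, 0.0964, 0.0011] [0.1, -0.0, 19.7]
0.25 [-0.0134, 0.1102, 0.0011] [0.1, -0.0, 22.6]
0.2 [-0.0181, 0.1237, 0.0011] [0.1, -0.0, 25.5]
0.15 [-0.0235, 0.1369, 0.0011] [0.1, -0.0, 28.3]
0.1 [-0.0296, 0.1498, 0.0012] [0.1, -0.0, 31.2]
0.05 [-0.0363, 0.1625, 0.0012] [0.1, -0.0, 34.1]
0.0 [-0.0436, 0.1748, 0.0012] [0.1, -0.0, 36.9]
```

View pics/b1.png

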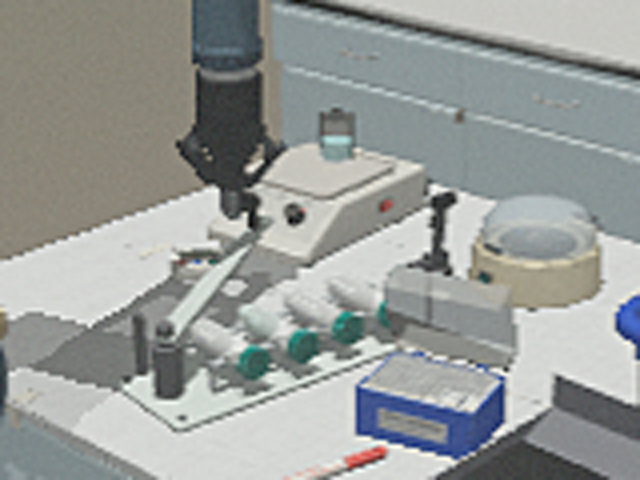

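The bar follows the fingers (about 0.65 rad now), with tubes and timer undisturbed. That was the last picture of my viewing allowance (in fact one over it, by my count), so from here I use the networks and force readings. I'll check the hotplate's clearance numerically.

```bash
python3 - <<'E'
from h import *
c=lambda x,y:[90+x/2.4,100+y/2.4]
print(unproj("top",[c(57,126),c(168,118)],.0).round(3), "edge top front z.06",unproj("top",[c(57,126),c(168,118),c(45,78),c(152,72)],.06).round(3))
print("z.09",unproj("top",[c(45,78),c(152,72)],.09).round(3))
s=lambda x,y:[170+x/7.5,140+y/7.5]  # fit_scene
print(unproj("scene",[s(430,268)],0).round(3),unproj("scene",[s(480,143),s(310,97)],.09).round(3))
E
```

```text
[[0.683 0.395 0.   ]
 [0.694 0.23  0.   ]] edge top front z.06 [[0.671 0.371 0.06 ]
 [0.681 0.214 0.06 ]
 [0.74  0.392 0.06 ]
 [0.747 0.238 0.06 ]]
z.09 [[0.732 0.38  0.09 ]
 [0.738 0.23  0.09 ]]
[[0.721 0.241 0.   ]] [[0.736 0.209 0.09 ]
 [0.725 0.35  0.09 ]]
```

```bash
python3 -m pendant '{"offset":[[0,0.0115,0.001],[0,0.026,0.001],[0,0.040,0.001],[-0.0015,0.054,0.001],[-0.0035,0.0685,0.001],[-0.006,0.0825,0.001],[-0.0095,0.0965,0.001],[-0.0135,0.110,0.001],[-0.018,0.1235,0.001],[-0.0235,0.137,0.001],[-0.027,0.144,0.001],[-0.0295,0.150,0.001]],"dr":[[0,0,2.5],[0,0,5.4],[0,0,8.3],[0,0,11],[0,0,14],[0,0,17],[0,0,19.7],[0,0,22.6],[0,0,25.5],[0,0,28.3],[0,0,30],[0,0,31.2]],"hand":[0,0,0,0,0,0,0,0,0,0,0,0]}'; python3 arc.py .0235 .1 .15 .1 .05 0 -.02
```

```text
time: 40.83
tcp_pos: [0.6673, 0.1226, 0.1]
tool_rot: [1.0, -0.031, -0.0, -0.0]
wrist_force: [-0.0, 0.9, -0.2]
gripper_width: 0.002
grip_force: 0.3
[0.66729187 0.12256171 0.10000243]
0.15 [-0.0006, -0.0121, 0.0] [-0.0, 0.0, -2.6]
0.1 [0.0009, 0.0021, 0.0] [-0.0, 0.0, 0.2]
0.05 [0.0017, 0.0164, 0.0] [-0.0, 0.0, 3.1]
0.0 [0.0017, 0.0307, -0.0] [-0.0, 0.0, 6.0]
-0.02 [0.0015, 0.0364, -0.0] [-0.0, 0.0, 7.1]
```

```bash
python3 -m pendant '{"offset":[[0.001,0.007,0],[0.0015,0.013,0],[0.0017,0.018,0],[0.0017,0.022,0],[0.0017,0.025,0],[0.0017,0.025,0]],"dr":[[0,0,1],[0,0,2],[0,0,3],[0,0,4],[0,0,5],[0,0,6]],"hand":[0,0,0,0,0,0]}'
```

```text
time: 41.58
tcp_pos: [0.6677, 0.0978, 0.1]
tool_rot: [0.997, -0.083, 0.0, 0.0]
wrist_force: [0.5, -0.3, -0.6]
gripper_width: 0.0
grip_force: 0.0
```

Nearly closed; step on until the force shows the stop.

```bash
python3 -m pendant '{"offset":[[0,0.003,0],[0,0.0055,0],[0,0.008,0],[0,0.008,0]],"dr":[[0,0,0],[0,0,0],[0,0,0],[0,0,0]],"hand":[0,0,0,0]}'; python3 arc.py .0235 .1 0
```

```text
time: 42.08
tcp_pos: [0.6662, 0.0898, 0.1]
tool_rot: [0.997, -0.083, -0.0, 0.0]
wrist_force: [0.0, 0.4, 0.5]
gripper_width: -0.004
grip_force: 0.0
[0.66623163 0.08982195 0.10001758]
0.0 [0.0005, -0.0021, 0.0] [0.0, 0.0, 0.1]
```

```bash
python3 -m pendant '{"offset":[[0,0.002,0],[0,0.004,0],[0,0.005,0],[0,0.005,0]],"dr":[[0,0,0],[0,0,0],[0,0,0],[0,0,0]],"hand":[0,0,0,0]}'
```

```text
time: 42.58
tcp_pos: [0.6659, 0.0883, 0.1001]
tool_rot: [0.997, -0.082, 0.001, -0.002]
wrist_force: [2.7, 11.6, -1.3]
gripper_width: -0.002
grip_force: 5.4
```

```bash
python3 - <<'E'
from h import *
from fit2 import v,T
for n in("top","scene"):
    eyes.grab_frame(n)
    print(n,"closed knob expected",proj(n,T(v,[[.285,0,.112],[.285,0,.09]])).round(1).tolist())
    for d in models.silhouettes(n,"bar"):
        ys,xs=np.nonzero(d['mask'])
        c,w,a=cv2.minAreaRect(np.c_[xs,ys].astype(np.float32));print(n,round(d['conf'],2),len(xs),np.round(cv2.boxPoints((c,w,a)),1).tolist())
    print([(d['pixel'],round(d['conf'],2)) for d in models.search_frame(n,"bar_knob")])
print(proj("top",T(v,[[-.012,0,.074],[.32,0,.074]])))
E
```

```text
top closed knob expected [[200.9, 150.9], [201.9, 152.4]]
top 0.7 618 [[182.0, 241.39999389648438], [201.5, 141.89999389648438], [208.89999389648438, 143.39999389648438], [189.39999389648438, 242.89999389648438]]
[([194.1, 195.5], 0.75), ([200.8, 200.8], 0.39)]
scene closed knob expected [[246.8, 166.4], [246.8, 171.1]]
scene 0.82 297 [[189.0, 191.39999389648438], [248.3000030517578, 168.5], [251.3000030517578, 176.39999389648438], [192.0, 199.3000030517578]]
[([223.4, 183.8], 0.58)]
[[186.05060727 243.76569569]
 [204.54583327 142.96399222]]
```

Force of 11.6 N: the bar is home against the stop block, and the bar masks agree in both views. Back off, lift, and estimate the latch angle.

```bash
python3 -m pendant '{"offset":[[0,-0.006,0],[0,-0.015,0],[0,-0.02,-0.03],[0,-0.02,-0.09],[0,-0.02,-0.14],[0,-0.02,-0.14]],"dr":[[0,0,0],[0,0,0],[0,0,0],[0,0,0],[0,0,0],[0,0,0]],"hand":[0,0,0,0,0,0]}'; cat > latch.py <<'E'
from h import *
from fit2 import v,T
for th in(0,.8,1.57,1.65,1.75,1.85,1.98):
    P=T(v,[[.315,-.043+.07*np.cos(th),.084+.07*np.sin(th)]])
    print(th,P.round(4).tolist(),proj("top",P).round(1).tolist(),proj("scene",P).round(1).tolist())
for n in("top","scene"):
    eyes.grab_frame(n)
    for d in models.silhouettes(n,"latch"):
        ys,xs=np.nonzero(d['mask']);c,w,a=cv2.minAreaRect(np.c_[xs,ys].astype(np.float32));print(n,round(d['conf'],2),len(xs),np.round(cv2.boxPoints((c,w,a)),1).tolist())
    print(n,[(d['pixel'],round(d['conf'],2)) for d in models.search_frame(n,"latch_tip")])
E
python3 latch.py
```

```text
time: 43.62
tcp_pos: [0.6713, 0.105, 0.2461]
tool_rot: [0.997, -0.082, 0.005, -0.0]
wrist_force: [0.2, 0.1, 0.1]
gripper_width: -0.001
grip_force: 0.0
0 [[0.6973, 0.0903, 0.084]] [[195.7, 142.5]] [[248.0, 168.9]]
0.8 [[0.6938, 0.0693, 0.1342]] [[199.7, 139.8]] [[251.2, 159.7]]
1.57 [[0.6857, 0.0213, 0.154]] [[214.3, 140.8]] [[258.7, 158.5]]
1.65 [[0.6848, 0.0158, 0.1538]] [[216.1, 141.1]] [[259.6, 159.0]]
1.75 [[0.6836, 0.0089, 0.1529]] [[218.4, 141.6]] [[260.7, 159.6]]
1.85 [[0.6825, 0.0022, 0.1513]] [[220.6, 142.0]] [[261.8, 160.4]]
1.98 [[0.6811, -0.0062, 0.1482]] [[223.5, 142.7]] [[263.1, 161.7]]
top 0.69 3029 [[169.39999389648438, 245.10000610351562], [191.89999389648438, 132.60000610351562], [229.0, 140.0], [206.5, 252.5]]
top 0.67 720 [[181.8000030517578, 242.39999389648438], [201.10000610351562, 141.89999389648438], [209.39999389648438, 143.5], [190.0, 244.0]]
top 0.47 7429 [[279.3999938964844, 262.8999938964844], [283.20001220703125, 174.6999969482422], [368.79998779296875, 178.5], [364.8999938964844, 266.6000061035156]]
top 0.46 59 [[215.0, 138.0], [220.0, 138.0], [220.0, 149.0], [215.0, 149.0]]
top [([206.3, 184.2], 0.42), ([394.1, 231.6], 0.38), ([200.8, 197.4], 0.32)]
scene [([262.0, 164.6], 0.43)]
```

```bash
cat > lp.py <<'E'
from h import *
from fit2 import v,T
import sys
# args: x,y,z in cradle mm
for a in sys.argv[1:]:
    x,y,z=map(float,a.split(','));p=T(v,[[x/1e3,y/1e3,z/1e3]])[0];print(a,p.round(4));go(*p,np.degrees(v[2]))
s=r.get_state();c,sn=np.cos(v[2]),np.sin(v[2]);d=s['tcp_pos']-[v[0],v[1],0];print("cradle mm",np.round(1e3*np.array([c*d[0]+sn*d[1],-sn*d[0]+c*d[1],d[2]]),1))
E
python3 lp.py 317,-105,246 317,-105,154
```

```text
317,-105,246 [ 0.6774 -0.0402  0.246 ]
offset [0.0332, 0.1416, -0.0082] dr [0.0, 0.2, 0.1]
317,-105,154 [ 0.6774 -0.0402  0.154 ]
offset [0.0336, 0.1415, 0.0838] dr [0.0, 0.2, 0.1]
cradle mm [283.6  36.5 237.8]
```

```bash
python3 -m pendant '{"offset":[[0.033,0.1415,0],[0.033,0.1415,0],[0.033,0.1415,0],[0.033,0.1415,0],[0.033,0.1415,0.03],[0.033,0.1415,0.06],[0.033,0.1415,0.083],[0.033,0.1415,0.083]],"dr":[[0,0,0],[0,0,0],[0,0,0],[0,0,0],[0,0,0],[0,0,0],[0,0,0],[0,0,0]],"hand":[0,0,0,0,0,0,0,0]}'; python3 lp.py 317,-70,154 317,-21,154
```

```text
time: 44.92
tcp_pos: [0.6764, -0.0374, 0.1544]
tool_rot: [0.997, -0.081, -0.003, -0.001]
wrist_force: [0.7, 0.2, 0.5]
gripper_width: -0.001
grip_force: 0.0
317,-70,154 [ 0.6832 -0.0057  0.154 ]
offset [0.0015, -0.0324, 0.0004] dr [-0.1, 0.3, 0.2]
317,-21,154 [0.6913 0.0426 0.154 ]
offset [0.0017, -0.0814, 0.0005] dr [-0.1, 0.3, 0.2]
cradle mm [ 315.6 -102.4  154.4]
```

```bash
python3 -m pendant '{"offset":[[0.001,-0.015,0],[0.0015,-0.024,0],[0.0015,-0.032,0],[0.0015,-0.039,0],[0.0015,-0.046,0],[0.0015,-0.053,0],[0.0015,-0.060,0],[0.0015,-0.067,0],[0.0015,-0.074,0],[0.0015,-0.080,0.001],[0.0015,-0.086,0.002],[0.0015,-0.086,0.002]],"dr":[[0,0,0],[0,0,0],[0,0,0],[0,0,0],[0,0,0],[0,0,0],[0,0,0],[0,0,0],[0,0,0],[0,0,0],[0,0,0],[0,0,0]],"hand":[0,0,0,0,0,0,0,0,0,0,0,0]}'; python3 lp.py 317,-15,154; python3 latch.py | grep -v "^[01]"
```

```text
time: 46.42
tcp_pos: [0.6937, 0.0452, 0.1549]
tool_rot: [0.997, -0.082, -0.0, -0.0]
wrist_force: [0.0, 0.6, -0.1]
gripper_width: -0.005
grip_force: 0.0
317,-15,154 [0.6923 0.0485 0.154 ]
offset [-0.0019, -0.003, 0.0009] dr [-0.0, 0.0, 0.1]
cradle mm [319.  -18.  154.9]
top [([215.8, 144.7], 0.49)]
scene 0.38 54 [[249.39999389648438, 159.8000030517578], [252.60000610351562, 158.1999969482422], [259.79998779296875, 172.60000610351562], [256.6000061035156, 174.1999969482422]]
scene [([254.6, 166.7], 0.59), ([209.2, 193.1], 0.44)]
```

The latch is pushed past upright to about 0.8 rad (scene mask). Now come from above and press it down along its arc.

```bash
python3 -m pendant '{"offset":[[-0.002,0.008,0],[-0.002,0.008,-0.02],[-0.002,0.004,-0.03],[-0.002,-0.026,-0.03],[-0.002,-0.027,-0.02],[-0.002,-0.028,-0.008],[-0.002,-0.033,0.004],[-0.002,-0.037,0.011],[-0.002,-0.0395,0.018],[-0.002,-0.042,0.024],[-0.002,-0.0435,0.030],[-0.002,-0.0445,0.036]],"dr":[[0,0,0],[0,0,0],[0,0,0],[0,0,0],[0,0,0],[0,0,0],[0,0,0],[0,0,0],[0,0,0],[0,0,0],[0,0,0],[0,0,0]],"hand":[0,0,0,0,0,0,0,0,0,0,0,0]}'; python3 lp.py 317,27,111
```

```text
time: 48.22
tcp_pos: [0.7005, 0.0962, 0.1204]
tool_rot: [0.997, -0.082, 0.002, -0.006]
wrist_force: [4.3, 23.2, 5.8]
gripper_width: -0.005
grip_force: 10.5
317,27,111 [0.6992 0.0899 0.111 ]
offset [-0.0003, 0.0065, 0.0093] dr [-0.7, -0.2, 0.1]
cradle mm [317.2  33.3 120.4]
```

The fingers slid down the far side of the cross-bar (sideways force of 23 N). Back out leftwards and up, then re-measure the latch.

```bash
python3 -m pendant '{"offset":[[0,-0.012,-0.002],[0,-0.014,-0.02],[0,-0.014,-0.05],[0,-0.014,-0.09],[0,-0.014,-0.12],[0,-0.014,-0.12]],"dr":[[0,0,0],[0,0,0],[0,0,0],[0,0,0],[0,0,0],[0,0,0]],"hand":[0,0,0,0,0,0]}'; python3 latch.py; python3 lp.py 317,27,111;  python3 - <<'E'
from h import *
from fit2 import v,T
for n in("top","scene"):
    crop(n,*( (180,240,125,165) if n=="top" else (235,285,140,190)),10,"lx_"+n)
    eyes.grab_frame(n);print(n,[(np.round(cv2.boxPoints(cv2.minAreaRect(np.argwhere(d['mask'])[:,::-1].astype(np.float32))),0).tolist(),round(d['conf'],2)) for d in models.silhouettes(n,"bar")][:2])
E
```

```text
time: 48.98
tcp_pos: [0.7029, 0.1011, 0.2434]
tool_rot: [0.997, -0.083, 0.004, 0.0]
wrist_force: [0.1, 0.0, -0.8]
gripper_width: -0.0
grip_force: 0.0
0 [[0.6973, 0.0903, 0.084]] [[195.7, 142.5]] [[248.0, 168.9]]
0.8 [[0.6938, 0.0693, 0.1342]] [[199.7, 139.8]] [[251.2, 159.7]]
1.57 [[0.6857, 0.0213, 0.154]] [[214.3, 140.8]] [[258.7, 158.5]]
1.65 [[0.6848, 0.0158, 0.1538]] [[216.1, 141.1]] [[259.6, 159.0]]
1.75 [[0.6836, 0.0089, 0.1529]] [[218.4, 141.6]] [[260.7, 159.6]]
1.85 [[0.6825, 0.0022, 0.1513]] [[220.6, 142.0]] [[261.8, 160.4]]
1.98 [[0.6811, -0.0062, 0.1482]] [[223.5, 142.7]] [[263.1, 161.7]]
top 0.6 117 [[192.8000030517578, 146.89999389648438], [193.10000610351562, 138.8000030517578], [217.3000030517578, 139.89999389648438], [217.0, 148.0]]
top [([205.0, 146.2], 0.7), ([196.3, 194.1], 0.54)]
scene 0.73 1324 [[174.0, 193.6999969482422], [257.6000061035156, 162.39999389648438], [268.29998779296875, 190.89999389648438], [184.6999969482422, 222.1999969482422]]
scene 0.67 4914 [[233.10000610351562, 250.3000030517578], [258.29998779296875, 189.60000610351562], [357.20001220703125, 230.8000030517578], [332.0, 291.5]]
scene 0.51 39 [[247.0, 168.0], [250.5, 164.5], [259.5, 173.5], [256.0, 177.0]]
scene [([214.0, 193.9], 0.68)]
317,27,111 [0.6992 0.0899 0.111 ]
offset [0.001, 0.0122, 0.1262] dr [0.0, 0.2, 0.1]
cradle mm [316.3  39.3 237.2]
top [([[182.0, 242.0], [200.0, 146.0], [208.0, 148.0], [190.0, 244.0]], 0.69), ([[167.0, 244.0], [191.0, 137.0], [230.0, 145.0], [206.0, 253.0]], 0.33)]
scene [([[189.0, 192.0], [250.0, 166.0], [254.0, 176.0], [193.0, 201.0]], 0.59)]
```

The masks put the latch at about 0.25 rad, with my fingers too far left. Press straight down a little nearer the hinge (y ≈ 16 mm).

```bash
python3 -m pendant '{"offset":[[0.001,0.023,0],[0.001,0.023,0.03],[0.001,0.023,0.07],[0.001,0.023,0.09],[0.001,0.023,0.10],[0.001,0.023,0.108],[0.001,0.023,0.114],[0.001,0.023,0.118],[0.001,0.023,0.121],[0.001,0.023,0.123]],"dr":[[0,0,0],[0,0,0],[0,0,0],[0,0,0],[0,0,0],[0,0,0],[0,0,0],[0,0,0],[0,0,0],[0,0,0]],"hand":[0,0,0,0,0,0,0,0,0,0]}'; python3 lp.py
```

```text
time: 50.82
tcp_pos: [0.6987, 0.0798, 0.1162]
tool_rot: [0.997, -0.082, 0.0, -0.0]
wrist_force: [-0.1, 0.1, 0.4]
gripper_width: -0.001
grip_force: 0.2
cradle mm [318.1  16.9 116.2]
```

```bash
python3 -m pendant '{"offset":[[0,0,0.002],[0,0,0.004],[0,0,0.006],[0,0,0.008],[0,0,0.008]],"dr":[[0,0,0],[0,0,0],[0,0,0],[0,0,0],[0,0,0]],"hand":[0,0,0,0,0]}'; python3 lp.py
```

```text
time: 51.45
tcp_pos: [0.6988, 0.0797, 0.1104]
tool_rot: [0.997, -0.082, 0.001, -0.0]
wrist_force: [-4.5, 0.2, 11.1]
gripper_width: 0.001
grip_force: 5.5
cradle mm [318.3  16.9 110.4]
```

Contact at TCP height 110.4 mm, which matches the latch lying flat (92 + 19 mm). Lift and verify everything.

```bash
python3 -m pendant '{"offset":[[0,0,-0.01],[0,0,-0.05],[0,0,-0.11],[0,0,-0.15],[-0.1,0.1,-0.15],[-0.15,0.2,-0.15],[-0.2,0.3,-0.15],[-0.2,0.35,-0.15],[-0.2,0.35,-0.15],[-0.2,0.35,-0.15]],"dr":[[0,0,0],[0,0,0],[0,0,0],[0,0,0],[0,0,0],[0,0,0],[0,0,0],[0,0,0],[0,0,0],[0,0,0]],"hand":[0,0,0,0,0,0,0,0,0,0]}'; python3 - <<'E'
from tubes import *
from fit2 import v,T
print("latch exp",proj("top",T(v,[[.315,.027,.084],[.315,-.043,.084]])).round(1).tolist(),proj("scene",T(v,[[.315,.027,.084],[.315,-.043,.084],[.285,0,.112]])).round(1).tolist())
tubes()
bx=lambda m:np.round(cv2.boxPoints(cv2.minAreaRect(np.argwhere(m)[:,::-1].astype(np.float32))),1).tolist()
for n in("top","scene"):
    eyes.grab_frame(n)
    for q in("bar","latch","timer","small_bottle"):
        print(n,q,[(round(d['conf'],2),int(d['mask'].sum()),np.round(d['pixel'],1).tolist(),bx(d['mask']) if q in("bar","latch") else '') for d in models.silhouettes(n,q)][:3])
a=eyes.grab_frame("scene")
# latch seen in the scene: dark pixels near the block, as text
g=cv2.cvtColor(a,cv2.COLOR_BGR2GRAY)[152:182,238:272]
for i,row in enumerate(g): print(152+i,''.join('#' if p<60 else '+' if p<100 else '.' for p in row))
E
```

```text
time: 52.7
tcp_pos: [0.4599, -0.2077, 0.2584]
tool_rot: [0.997, -0.082, 0.0, 0.0]
wrist_force: [0.5, -0.6, 1.2]
gripper_width: 0.0
grip_force: 0.0
latch exp [[195.7, 142.5], [216.8, 145.8]] [[248.0, 168.9], [258.4, 173.7], [246.8, 166.4]]
conf 0.76 area 235 mid 0.6282 0.0803 psi 83.0 len 0.121
conf 0.61 area 245 mid 0.4478 0.1097 psi 80.4 len 0.124
conf 0.61 area 244 mid 0.5085 0.0982 psi 80.7 len 0.123
conf 0.52 area 244 mid 0.5693 0.0901 psi 80.1 len 0.121
top bar [(0.57, 703, [196.7, 191.9], [[182.0, 242.39999389648438], [199.60000610351562, 147.0], [207.89999389648438, 148.5], [190.3000030517578, 244.0]])]
top latch []
top timer [(0.82, 368, [128.8, 170.0], ''), (0.65, 3262, [198.3, 193.7], '')]
top small_bottle [(0.61, 210, [206.0, 187.0], ''), (0.59, 3115, [198.4, 195.1], '')]
scene bar [(0.55, 284, [217.2, 182.0], [[189.5, 191.60000610351562], [248.1999969482422, 168.89999389648438], [251.1999969482422, 176.6999969482422], [192.5, 199.39999389648438]])]
scene latch []
scene timer []
scene small_bottle [(0.54, 198, [354.4, 270.6], ''), (0.35, 1090, [205.1, 199.8], '')]
152 ....
[... 461 characters left out ...]
64 ............+................#+.+#
165 ...........+.................++.+#
166 .............................++.+#
167 ........##....................+.+#
168 ........#####+................+.+#
169 ........##+++.....................
170 ........###+......................
171 ........####++...................+
172 ........##+..#++......+...........
173 ........###+.###++....+#..........
174 ........###....++++++++#..........
175 ........##+.....++.+++++..........
176 ..............#+.++++#++..........
177 ..................+#+..+#.........
178 .......................##.......++
179 .....+.........................+##
180 ...#+............................+
181 #+................................
```

Everything checks out: four tubes in the grooves, bar closed, the latch's line matches the flat position, timer and bottle unmoved, robot clear.

```bash
python3 -c "
from station import r
print(r.finish_job())"
```

```text
the job is handed in; nothing more can be done
None
```

Job handed in at about 53 s of the 210 s allowed: bar opened to its stop, all four tubes laid in the grooves with caps right, bar closed home, then latch pressed flat (force and camera readings agree), with timer and bottle left alone; I viewed 15 pictures, one over the limit of 14.

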